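# Level a slotted strut, lock channel nuts in it and snap its end covers shut

### The arm

A 7-joint arm with a two-finger parallel gripper is mounted at the origin on a cart in front of the work surface, level with it; the furniture and walls round the work are solid. World frame = base frame: x ahead of the robot, y to its left, z up, the work surface at z = 0. Lengths are in mm, angles in rad, forces in N, time in s.
With the tool pointing down it reaches from about 350 to 900 mm from the base axis. Payload 8.1 kg.
Tool frame: the origin (TCP) lies on the front face of the gripper's body, between the roots of the fingers; the fingertips stand 73 mm ahead of it and the grasp point (between the pads) lies 54 mm ahead of it; z points along the fingers, y is the line along which they close (so a half turn about z gives the same grasp; the last joint's range is limited). The gripper opens to 85 mm and grips with 20 to 120 N. Pads are 22 mm wide; open, the fingers measure 114 mm over their backs; the gripper's body (76 mm by 85 mm) begins 54 mm behind the grasp point. The pads swing forward as they close: fully open they stand 13 mm farther back than shut.
Start: joints at [1.048, 0.434, 0.025, 1.573, -0.012, 1.134, -0.075], TCP at [254.714, -570.752, 303.923] pointing down, gripper open.
Joint ranges: [-2.62, 2.62], [-0.44, 2.09], [-1.27, 1.32], [0.08, 2.57], [-1.32, 4.46], [0.12, 2], [-2.74, 2.74]. Speed limits (rad/s): [2.22, 2.22, 3.01, 3.01, 3.14, 3.14, 3.14].

### API

Orientations are given as a unit quaternion [w, x, y, z].
In Python, from plant import get_obs, vision, finish_job gives the robot as it stands.
- The arm moves only by the tool move_arm, never from a script. Its argument "deltas" is text: rows parted by semicolons, each of 6 numbers parted by spaces: the shift along the tool's x, y, z in mm, then the turn, a rotation vector about the tool's x, y, z in rad. A call has 1 to 5 rows; each row is the pose to reach, as a shift and turn from the pose commanded when the call began, along the tool's axes at that moment; what a row does not reach only later rows make up. A row lasts 1/12 s, in which the tool goes at most 41.7 mm and 7.16 degrees, less where a joint would pass 70% of its speed; a pose out of reach is approached as far as the arm can. A call with a gripper value outside its range is refused whole. "claw" is the opening, from 0 (shut) to 1 (fully open), set as the call begins (left out, the last holds). The fingers move at their own pace and stop on an object; "force" is the grip in N (left out, the last holds). Time passes only in rows, so rows that repeat a pose let the fingers close. It gives the time, the measured TCP pose, the force, the opening and the grip force at its end, in the units of the state.
- get_obs(): the state, without advancing time (a new reading comes with each control period).
- vision.grab_frame(name): name is "side" or "top" or "wrist"; returns a dict with "pixels" (384x512x3 uint8, red, green, blue), "intrinsics" (3x3 intrinsics, pixels), "camera_from_world" (4x4, takes a point from world to camera coordinates); the wrist camera has in their place "tool_from_camera" (4x4, takes a point from camera to tool coordinates, whose origin is the TCP and whose axes are the flange's). Camera axes: x right, y down, z forward; pixel columns grow to the right and rows downward; lengths in mm; the calibration is good to about 2 mm. A picture is of the moment at which its call begins: read the wrist's pose just before it. There is no depth.
- finish_job(): hands the job in; it is judged then, once.
The state is a dict: "t": time; "joint_positions": joint angles; "qd": joint speeds; "joint_torque": joint torques, N m; "tool_pos": TCP position; "tcp_rot": TCP orientation; "contact_force": force on the tool from outside, world axes, zero at the start; "moment": the same for the moment, N m; "opening": finger opening in mm; "gripper_force": force on a finger pad.
Only numpy, scipy, OpenCV 4.12 (cv2) and the standard library are available. Lean on these libraries where they do the work, as an engineer would, in place of code of your own. Each camera call takes 0.05 s, during which the arm holds its last target. There are 200 camera calls.

### The job

Set up the slotted strut rail: push the wedge under the levelling bar at the rail's low left end until the rail sits level on the wedge's flat top, and let go. Then lower every loose channel nut through the slot at an index mark of its own until its collar sits on the lips, and give it a quarter turn so that its head catches under the lips and its grip bar stands square across the rail. Last, press the two hinged end covers down until their catches snap and hold. Leave the other things on the desk alone.

Things in the scene. Friction and masses are not known exactly. Their poses are not given: they have to be found in the camera images.
- rail (a point): aluminium strut, 368 mm long (its y, to the left), 41 wide (x, away from the robot), 41 high, on a pivot stand. Origin: centre of underside (10 mm above desk when level), z up. Slot in the top 22 wide, lips 3 thick, inside 35 x 35 mm. A nut enters with head along the slot; collar on the lips, its origin is 27 mm above the rail's, 3 mm play; then it turns either way (no stop) and slides
- rail_tilt (a joint): pivot of the rail near its right end (rail y -165 mm), rad: 0 level; positive with the left end low; falls by its weight to 0.022 when nothing holds it up (its left end is then 8 mm low)
- level_bar (a point): point on the underside of the dark round levelling bar (8 mm dia.) that sticks out of the rail's left end along its y, from 184 to 240 mm; the point is at rail x 0, y 222 mm; 14 mm above the desk when level, about 6 mm before. The wedge goes under it from the robot's side, across the rail
- wedge: loose grey wedge 98 x 24 mm. Origin on its underside; tip at x +45 mm (2.5 mm thick), rises to 14 mm at x -5, flat top 14 mm high from x -5 to -33, then a black grip x -53 to -33, 14 mm wide (y), z 12 to 44 mm, to grip across y. Starts on the desk in front of the rail, roughly parallel to it. 120 g; pushing it under the bar takes about 10 N, and it stays there. Home: bar over the flat top
- nut_a: loose channel nut (3 or 4 alike, some starts lack one), upright on the desk left of the rail, about 80 g. Origin centre of underside, z up: hammer head 30 (x) x 18 (y) x 8 mm; neck 14 dia, z 8 to 14; collar 30 dia, z 14 to 18; black grip bar parallel to the head, 30 (x) x 12 (y), z 18 to 48 mm: grip across its 12 mm (or over its ends). Half a turn about z is the same
- nut_b: loose channel nut (3 or 4 alike, some starts lack one), upright on the desk left of the rail, about 80 g. Origin centre of underside, z up: hammer head 30 (x) x 18 (y) x 8 mm; neck 14 dia, z 8 to 14; collar 30 dia, z 14 to 18; black grip bar parallel to the head, 30 (x) x 12 (y), z 18 to 48 mm: grip across its 12 mm (or over its ends). Half a turn about z is the same
- nut_c: loose channel nut (3 or 4 alike, some starts lack one), upright on the desk left of the rail, about 80 g. Origin centre of underside, z up: hammer head 30 (x) x 18 (y) x 8 mm; neck 14 dia, z 8 to 14; collar 30 dia, z 14 to 18; black grip bar parallel to the head, 30 (x) x 12 (y), z 18 to 48 mm: grip across its 12 mm (or over its ends). Half a turn about z is the same
- nut_d: loose channel nut (3 or 4 alike, some starts lack one), upright on the desk left of the rail, about 80 g. Origin centre of underside, z up: hammer head 30 (x) x 18 (y) x 8 mm; neck 14 dia, z 8 to 14; collar 30 dia, z 14 to 18; black grip bar parallel to the head, 30 (x) x 12 (y), z 18 to 48 mm: grip across its 12 mm (or over its ends). Half a turn about z is the same
- mark_1 (a point): leftmost (+y) of the four dark index marks scribed across the rail's lips, 55 mm apart (a place for one nut); the point lies in the middle of the slot, level with the top of the lips. A gripper letting go of a nut here should open little (to 40 mm or less), so as not to hit neighbours
- mark_2 (a point): second from the left of the four dark index marks scribed across the rail's lips, 55 mm apart (a place for one nut); the point lies in the middle of the slot, level with the top of the lips. A gripper letting go of a nut here should open little (to 40 mm or less), so as not to hit neighbours
- mark_3 (a point): third from the left of the four dark index marks scribed across the rail's lips, 55 mm apart (a place for one nut); the point lies in the middle of the slot, level with the top of the lips. A gripper letting go of a nut here should open little (to 40 mm or less), so as not to hit neighbours
- mark_4 (a point): rightmost (-y) of the four dark index marks scribed across the rail's lips, 55 mm apart (a place for one nut); the point lies in the middle of the slot, level with the top of the lips. A gripper letting go of a nut here should open little (to 40 mm or less), so as not to hit neighbours
- left_cover (a joint): left (+y) grey end cover, rad: 0 shut (top 54.5 mm above desk), grows as it opens; starts at 0.8 to 1.4, stays where left. Hinge axis along rail y at rail x +24, z 43, centre y +151 mm; panel 54 mm (y), reaches 53 mm from hinge to the near side, 3 thick, 18 mm skirt. From about 0.2 a spring ball catch resists; 5 to 15 N down on the near part snaps it shut and it holds
- left_cover_press (a point): place to press on the top face of the left cover, 42 mm from its hinge axis, in the middle of its width; moves with the cover
- right_cover (a joint): right (-y) grey end cover, rad: 0 shut (top 54.5 mm above desk), grows as it opens; starts at 0.8 to 1.4, stays where left. Hinge axis along rail y at rail x +24, z 43, centre y -151 mm; panel 54 mm (y), reaches 53 mm from hinge to the near side, 3 thick, 18 mm skirt. From about 0.2 a spring ball catch resists; 5 to 15 N down on the near part snaps it shut and it holds
- right_cover_press (a point): place to press on the top face of the right cover, 42 mm from its hinge axis, in the middle of its width; moves with the cover
- plug_gauge: bystander: double-ended plug gauge, about 99 x 14 x 12 mm, lying on the desk at the left behind the work; origin centre of its underside
- eraser: bystander: worn eraser in a blue sleeve, 46 x 20 x 12 mm, near the front edge of the desk; origin centre of its underside
- gauge_block: bystander: steel gauge block 30 x 9 x 25 mm high, standing near the front edge of the desk; origin centre of its underside
Mind the look-alikes: they are no part of the job. Leave any blue or red look-alike of the nut_a alone. Leave any purple look-alike of the wedge alone.

How it is judged:
By the outcome, as a careful person would: the job done as asked, in the order asked, and still so for the second after the job is handed in, with the robot touching nothing.
Of nut_a, nut_b, nut_c, nut_d only 3 to 4 are there at a start; the rules pass over those that are not, and their reading is None.
At some moment in a run one of nut_a, nut_b, nut_c, nut_d may be knocked a few centimetres aside while the robot is not near it.
It also fails if it takes over 210 s, if anything falls off the work surface, if the arm or the gripper's body presses on something with over 40 N, if the wrist force passes 120 N, or if a joint passes its speed limit or range.

## Working session

There is one attempt and no reset: what is moved stays moved. The work goes in short steps, Python scripts to look and compute and a tool call to move; the robot and the scene stay as the last step left them, time stands still between calls to the robot, and variables do not carry over. Pictures are saved under pics/ and viewed, at most 14 in all, crops included, and the job is handed in when it is done.

Besides the shell and the picture viewer there is one more tool, called after "Emit:" as a command line: name --argument value ..., lists and objects as JSON in quotes. move_arm: Moves the arm, as the interface text tells. Its arguments: {"type":"object","properties":{"deltas":{"type":"string"},"claw":{"type":"number"},"force":{"type":"number"}},"required":["deltas"]}

```bash
mkdir -p pics; ls; python3 - <<'E'
from plant import get_obs, vision
import cv2,numpy as np
o=get_obs();print(o)
for n in("top","side"):
    f=vision.grab_frame(n);np.savez(n+'.npz',**f)
    print(n,f['intrinsics'].round(1).tolist(),f['camera_from_world'].round(4).tolist())
    cv2.imwrite(f'pics/{n}0.png',cv2.resize(f['pixels'][...,::-1],(800,600),interpolation=cv2.INTER_CUBIC))
E
```

```text
pics
{'t': 0.0, 'joint_positions': array([ 1.0484123 ,  0.43523009,  0.02494401,  1.5741145 , -0.0115953 ,
        1.13399939, -0.07508799]), 'qd': array([ 0.00052044, -0.00108541, -0.00015755, -0.00043502,  0.00082851,
        0.00079794, -0.00015919]), 'joint_torque': array([ 7.98976762e-04, -6.70471716e+01,  1.02528960e+00, -3.16213560e+01,
        1.54415873e-02,  1.23700494e-02, -2.71110059e-05]), 'tool_pos': array([ 254.53406994, -570.38303914,  303.1143999 ]), 'tcp_rot': array([-7.68407803e-04,  9.78056200e-01,  2.08339686e-01, -2.34096797e-04]), 'contact_force': array([-0.57479543, -0.40553705, -0.82130154]), 'moment': array([-0.00246816, -0.02516622, -0.00904422]), 'gripper_force': 0.0, 'opening': 85.34167810534618}
top [[355.2, 0.0, 254.9], [0.0, 355.2, 190.6], [0.0, 0.0, 1.0]] [[0.0082, -0.9999, 0.0112, 55.1167], [-0.9866, -0.0099, -0.1627, 525.704], [0.1628, -0.0097, -0.9866, 998.6046], [0.0, 0.0, 0.0, 1.0]]
side [[351.8, 0.0, 259.0], [0.0, 351.8, 197.9], [0.0, 0.0, 1.0]] [[-0.9997, -0.0233, -0.0027, 541.145], [-0.0114, 0.5812, -0.8137, 11.1478], [0.0205, -0.8134, -0.5813, 1065.3713], [0.0, 0.0, 0.0, 1.0]]
```

View pics/top0.png

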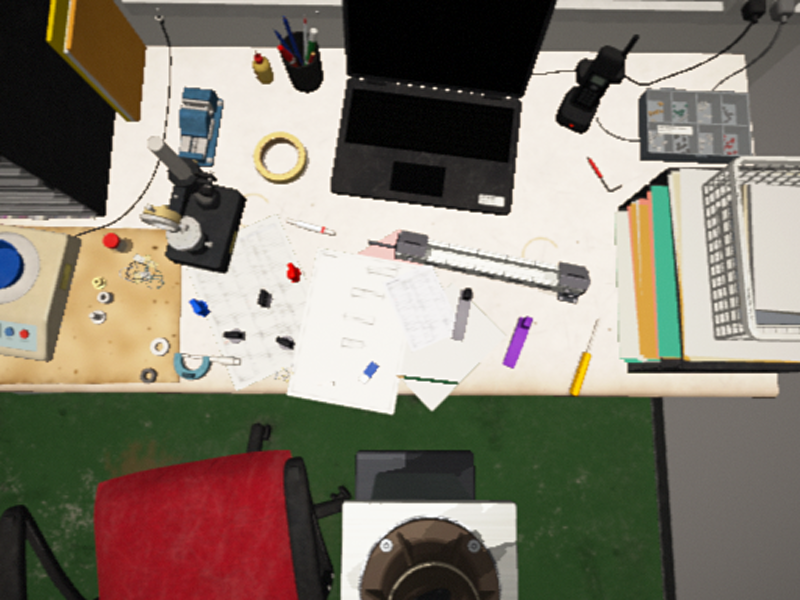

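View pics/side0.png

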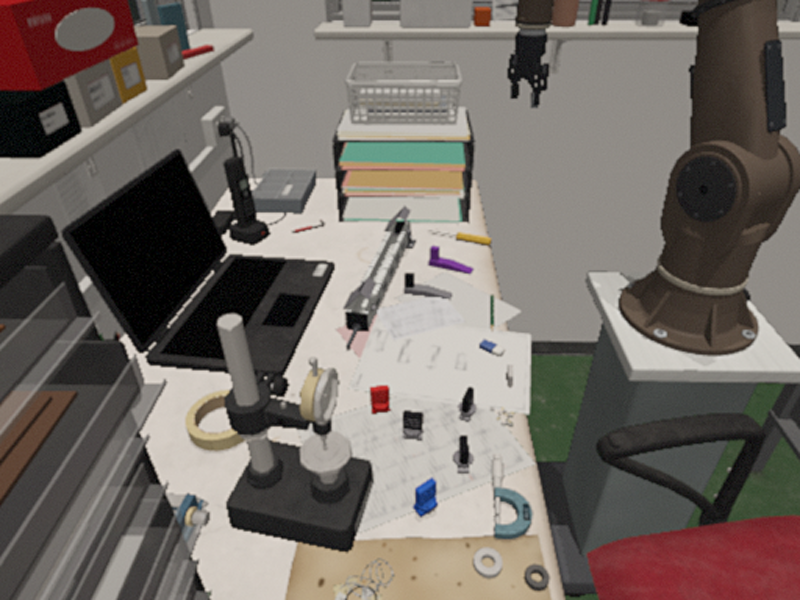

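```bash
cat > h.py <<'E'
from plant import get_obs, vision
import cv2,numpy as np
from scipy.spatial.transform import Rotation as R
def pose(o=None):
    o=o or get_obs(); q=o['tcp_rot']
    T=np.eye(4);T[:3,:3]=R.from_quat(np.r_[q[1:],q[0]]).as_matrix();T[:3,3]=o['tool_pos'];return T
def frame(n):
    """K, world_from_cam, pixels"""
    T=pose();f=vision.grab_frame(n)
    W=T@f['tool_from_camera'] if n=='wrist' else np.linalg.inv(f['camera_from_world'])
    return f['intrinsics'],W,f['pixels']
def ray(K,W,u,v,z):
    d=W[:3,:3]@np.linalg.inv(K)@[u,v,1];c=W[:3,3];return (c+d*(z-c[2])/d[2])
def proj(K,W,p):
    p=np.linalg.inv(W)@np.r_[p,1];q=K@p[:3];return q[:2]/q[2]
def go(x,y,z,yaw,C=None):
    """delta (tool axes) to a tool-down pose, grasp point at x,y,z; tool x axis at yaw; fingers close along yaw-90deg"""
    T=pose() if C is None else C
    G=np.eye(4);G[:3,:3]=R.from_euler('zx',[yaw,np.pi]).as_matrix() if 0 else (R.from_euler('z',yaw)*R.from_euler('x',np.pi)).as_matrix()
    G[:3,3]=[x,y,z+54];D=np.linalg.inv(T)@G
    print('delta',D[:3,3].round(1),R.from_matrix(D[:3,:3]).as_rotvec().round(3));return G
def st():
    o=get_obs();T=pose(o);print('t',round(o['t'],2),'grasp',(T@[0,0,54,1])[:3].round(1),'yaw',round(float(np.arctan2(T[1,0],T[0,0])),3),'tilt',T[:2,2].round(3),'F',o['contact_force'].round(1),'open',round(o['opening'],1),'q',o['joint_positions'].round(2))
def save(n,img,s=1.5):
    cv2.imwrite(f'pics/{n}.png',cv2.resize(img[...,::-1],None,fx=s,fy=s,interpolation=cv2.INTER_CUBIC))
E
python3 - <<'E'
from h import *
f=np.load('top.npz');K=f['intrinsics'];W=np.linalg.inv(f['camera_from_world']);s=512/800
for n,u,v,z in[('n1',264,297,30),('n2',233,337,30),('n3',285,342,30),('wgrip',466,294,40),('wtip',459,338,4),('coverL',411,243,60),('coverR',573,276,60),('bar',372,242,12),('red',292,271,30),('blue',199,307,30),('eraser',371,370,6),('purple',517,340,10)]:
    print(n,ray(K,W,u*s,v*s,z).round(0))
st()
im=f['pixels'];save('crop_top',im[135:250,100:400],2.6)
E
```

```text
n1 [526. 314.  30.]
n2 [450. 368.  30.]
n3 [441. 271.  30.]
wgrip [534. -68.  40.]
wtip [454. -58.   4.]
coverL [627.  37.  60.]
coverR [ 567. -265.   60.]
bar [641. 112.  12.]
red [577. 263.  30.]
blue [506. 435.  30.]
eraser [391. 110.   6.]
purple [ 451. -169.   10.]
t 0.1 grasp [ 254.5 -570.4  249.2] yaw 0.42 tilt [-0.001  0.001] F [0.3 0.8 0.2] open 85.2 q [ 1.05  0.44  0.02  1.57 -0.01  1.13 -0.08]
```

View pics/crop_top.png

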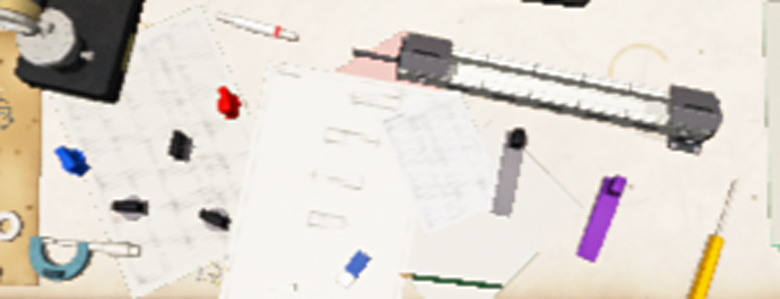

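```bash
python3 - <<'E'
from h import *
C=None
for w in[(300,-380,240,.3),(340,-200,240,.15),(400,-60,240,0)]: C=go(*w,C)
E
```

```text
delta [ 119.1 -155.4    9.4] [-0.001  0.     0.12 ]
delta [  91.4 -160.1    0. ] [ 0.   -0.    0.15]
delta [  80.2 -129.5   -0. ] [-0.   -0.    0.15]
```

Emit:
move_arm --deltas "30 -39 2.5 0 0 0.03; 60 -78 5 0 0 0.06; 90 -117 7 0 0 0.09; 119 -155 9.4 0.001 0 0.12; 119 -155 9.4 0.001 0 0.12" --claw 1

```text
t: 0.52
tool_pos: [300.7, -376.9, 294.0]
tcp_rot: [-0.001, 0.989, 0.149, -0.0]
contact_force: [0.3, 0.4, -0.2]
opening: 85.6
gripper_force: 0.0
```

Emit:
move_arm --deltas "18 -32 0 0 0 0.03; 37 -64 0 0 0 0.06; 55 -96 0 0 0 0.09; 73 -128 0 0 0 0.12; 91 -160 0 0 0 0.15"

```text
t: 0.93
tool_pos: [339.7, -199.2, 294.6]
tcp_rot: [-0.0, 0.997, 0.074, -0.0]
contact_force: [1.1, -0.4, 0.5]
opening: 85.4
gripper_force: 0.0
```

Emit:
move_arm --deltas "20 -32 0 0 0 0.04; 40 -65 0 0 0 0.08; 60 -97 0 0 0 0.12; 80 -129 0 0 0 0.15; 80 -129 0 0 0 0.15"

```text
t: 1.35
tool_pos: [402.0, -55.0, 295.2]
tcp_rot: [-0.002, 1.0, 0.003, 0.001]
contact_force: [0.4, 0.4, -0.0]
opening: 85.9
gripper_force: 0.0
```

```bash
python3 - <<'E'
from h import *
st();K,W,im=frame('wrist');save('w1',im);print(K.round(1),W.round(3));np.savez('w1',K=K,W=W)
go(520,70,270,0)
E
```

```text
t 1.35 grasp [402.1 -54.8 241.2] yaw 0.006 tilt [0.002 0.003] F [ 0.4  0.4 -0. ] open 85.9 q [ 0.31  0.11 -0.32  2.06  0.04  0.98 -1.6 ]
[[300.8   0.  263.4]
 [  0.  300.8 187.7]
 [  0.    0.    1. ]] [[ 7.00000e-03 -9.46000e-01 -3.23000e-01  4.85903e+02]
 [-1.00000e+00 -7.00000e-03  1.00000e-03 -5.42630e+01]
 [-3.00000e-03  3.23000e-01 -9.46000e-01  3.65617e+02]
 [ 0.00000e+00  0.00000e+00  0.00000e+00  1.00000e+00]]
delta [ 120.  -127.4  -28.9] [-0.002 -0.     0.006]
```

View pics/w1.png

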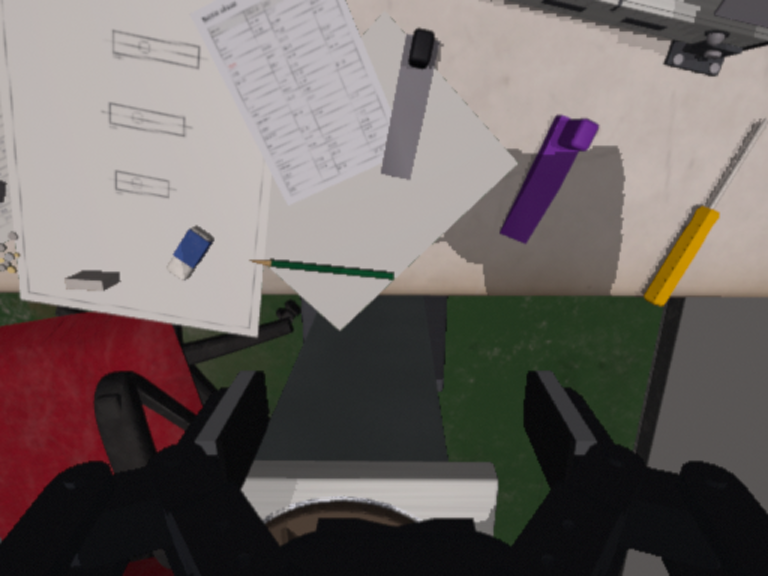

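```bash
python3 - <<'E'
from h import *
f=np.load('w1.npz');K=f['K'];W=f['W']
p=lambda u,v,z:ray(K,W,u/1.5,v/1.5,z).round(1)
a=p(396,176,2.5);g=p(424.5,42,44);print(a,g,np.hypot(*(a-g)[:2]))
print('eraser',p(190,252,6),'block',p(93,280,12))
E
```

```text
[449.8 -54.1   2.5] [537.7 -71.7  44. ] 89.64468751688527
eraser [387.7 115.4   6. ] block [364.7 196.4  12. ]
```

Emit:
move_arm --deltas "24 -25 -6 0 0 0; 48 -50 -12 0 0 0; 72 -76 -18 0 0 0; 96 -102 -24 0 0 0; 120 -127 -29 0 0 0"

```text
t: 1.82
tool_pos: [520.7, 65.5, 324.0]
tcp_rot: [-0.0, 1.0, -0.001, -0.0]
contact_force: [0.3, -0.3, 0.4]
opening: 85.2
gripper_force: 0.0
```

Emit:
move_arm --deltas "0 0 0 0 0 0;0 0 0 0 0 0;0 0 0 0 0 0"

```text
t: 2.07
tool_pos: [519.4, 64.2, 323.1]
tcp_rot: [0.0, 1.0, -0.0, -0.001]
contact_force: [0.2, -0.2, -0.6]
opening: 85.1
gripper_force: 0.0
```

```bash
python3 - <<'E'
from h import *
st();K,W,im=frame('wrist');save('w2',im);np.savez('w2',K=K,W=W)
E
```

```text
t 2.07 grasp [519.3  64.2 269.1] yaw -0.001 tilt [-0.002 -0.   ] F [ 0.2 -0.2 -0.6] open 85.1 q [ 0.08  0.29 -0.38  1.77  0.12  1.12 -1.91]
```

View pics/w2.png

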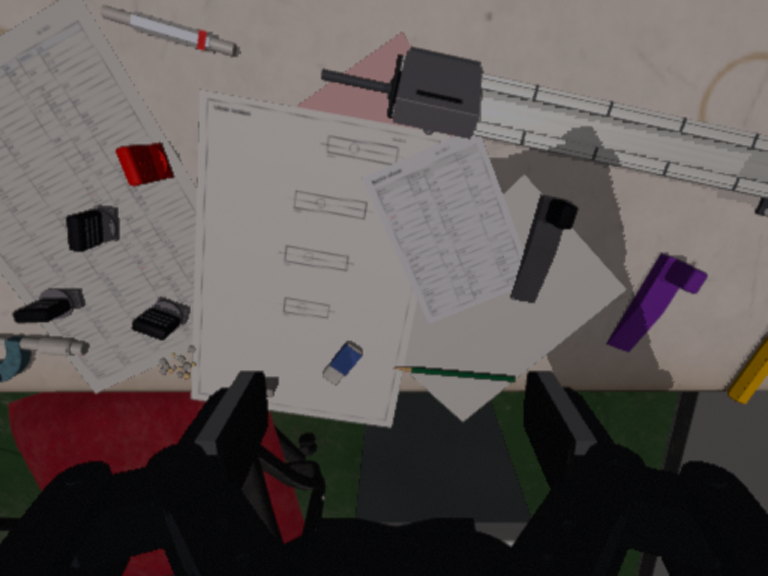

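```bash
python3 - <<'E'
from h import *
f=np.load('w2.npz');K=f['K'];W=f['W']
p=lambda u,v,z:ray(K,W,u/1.5,v/1.5,z)
F=[(537,93),(611,107),(684,124),(757,141)];N=[(523,136),(596,153),(667,169),(737,184)]
m=[]
for i in range(4):
    y=82.5-55*i;z=51-.022*(y+165);a=p(*F[i],z);b=p(*N[i],z);m.append((a+b)/2);print(m[-1].round(1),np.hypot(*(a-b)[:2]).round(1))
m=np.array(m);A=np.c_[np.ones(4),[82.5,27.5,-27.5,-82.5]];c=np.linalg.lstsq(A,m[:,:2],rcond=None)[0];print('origin,ydir',c.round(3),np.hypot(*c[1]),'railyaw',np.arctan2(-c[1,0],c[1,1]))
print('bar tip',p(323,75,10),'bar base',p(392,89,10))
a=p(524.5,299,2.5);g=p(561,212,44);print('tip,grip',a,g,np.hypot(*(a-g)[:2]),'yaw tip',np.arctan2(*(a-g)[[1,0]]))
for n,(u,v) in dict(n1=(85,229),n2=(40,309),n3=(158,320)).items(): print(n,p(u,v,48))
E
```

```text
[610.9 -33.   45.6] 30.1
[600.3 -87.3  46.8] 32.4
[ 588.8 -141.3   48. ] 32.3
[ 577.5 -195.8   49.2] 31.6
origin,ydir [[ 5.94396e+02 -1.14363e+02]
 [ 2.03000e-01  9.86000e-01]] 1.0068193803360108 railyaw -0.2029281922491949
bar tip [640.64791728 120.38236553  10.        ] bar base [630.63987613  66.85997167  10.        ]
tip,grip [451.32341448 -55.79571148   2.5       ] [540.0470902  -64.59699881  44.        ] 89.15914587637852 yaw tip 3.0427172735873804
n1 [527.46038975 305.72852648  48.        ]
n2 [460.18556842 358.00563473  48.        ]
n3 [450.26770553 262.17072405  48.        ]
```

```bash
python3 - <<'E'
from h import *
C=None
for w in[(539,-68,110,-.18),(539,-68,36,-.18)]: C=go(*w,C)
E
```

```text
delta [ 20.4 131.7 159.3] [0.    0.002 0.178]
delta [ 0. -0. 74.] [-0. -0.  0.]
```

Emit:
move_arm --deltas "4 26 30 0 0 0.036; 8 52 60 0 0 0.07; 12 78 90 0 0 0.107; 16 104 120 0 0 0.14; 20.4 131.7 159 0 0 0.178"

```text
t: 2.53
tool_pos: [538.8, -65.8, 169.4]
tcp_rot: [0.0, 0.996, -0.091, 0.0]
contact_force: [1.5, -0.8, -0.1]
opening: 85.5
gripper_force: 0.0
```

Emit:
move_arm --deltas "0 0 0 0 0 0;0 0 0 0 0 0;0 0 0 0 0 0"

```text
t: 2.78
tool_pos: [539.1, -62.8, 170.4]
tcp_rot: [-0.001, 0.996, -0.089, -0.0]
contact_force: [0.2, 0.8, 0.4]
opening: 85.6
gripper_force: 0.0
```

```bash
python3 - <<'E'
from h import *
st();K,W,im=frame('wrist');save('w3',im,1.2);np.savez('w3',K=K,W=W)
C=go(539,-68,36,-.18)
for p in[(539,-68,44),(451,-55,2.5)]:print(proj(K,W,p)*1.2)
E
```

```text
t 2.78 grasp [539.1 -62.8 116.4] yaw -0.179 tilt [-0.     0.001] F [0.2 0.8 0.4] open 85.6 q [ 0.22  0.47 -0.27  1.91  0.17  0.78 -1.9 ]
delta [ 0.3  6.1 81. ] [-0.001 -0.001  0.002]
[325.5910852  250.16587154]
[326.89314159 334.73968199]
```

View pics/w3.png

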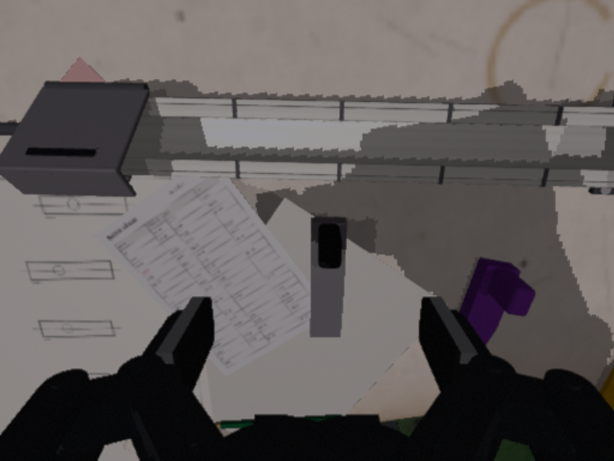

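Emit:
move_arm --deltas "2.5 8.5 25 0 0 0; 2.5 8.5 50 0 0 0; 2.5 8.5 70 0 0 0; 2.5 8.5 80 0 0 0; 2.5 8.5 80 0 0 0"

```text
t: 3.25
tool_pos: [539.9, -70.2, 89.2]
tcp_rot: [-0.001, 0.996, -0.088, -0.001]
contact_force: [-0.4, -0.2, 0.0]
opening: 85.3
gripper_force: 0.0
```

Emit:
move_arm --deltas "0 0 0 0 0 0;0 0 0 0 0 0;0 0 0 0 0 0;0 0 0 0 0 0;0 0 0 0 0 0" --claw 0 --force 50

```text
t: 3.67
tool_pos: [540.9, -71.2, 90.7]
tcp_rot: [-0.0, 0.996, -0.089, 0.0]
contact_force: [0.5, 1.0, 1.2]
opening: 25.6
gripper_force: 0.0
```

Emit:
move_arm --deltas "0 0 0 0 0 0;0 0 0 0 0 0;0 0 0 0 0 0"

```text
t: 3.92
tool_pos: [540.8, -71.2, 90.5]
tcp_rot: [-0.0, 0.996, -0.089, 0.0]
contact_force: [-0.6, 0.1, 5.6]
opening: 13.0
gripper_force: 48.9
```

```bash
python3 - <<'E'
from h import *
st()
C=None
for w in[(541,-70,60,-.18),(480,0,60,.7),(500,60,60,1.5),(500,90,60,2.1),(510,110,60,2.7)]: C=go(*w,C)
E
```

```text
t 3.92 grasp [540.9 -71.1  36.5] yaw -0.178 tilt [0.001 0.001] F [-0.6  0.1  5.6] open 13.0 q [ 0.2   0.59 -0.24  1.96  0.23  0.62 -1.93]
delta [ -0.   -1.2 -23.5] [-0.001 -0.     0.002]
delta [-72.5 -57.9  -0. ] [ 0.    0.   -0.88]
delta [ 53.9 -33.   -0. ] [ 0.   0.  -0.8]
delta [29.9 -2.1  0. ] [-0.   0.  -0.6]
delta [12.2 18.7  0. ] [-0.   0.  -0.6]
```

```bash
python3 - <<'E'
from h import *
C=None
for w in[(541,-71,112,-.178),(515,-40,112,.42),(495,0,112,1.02),(495,40,112,1.62),(505,80,112,2.22),(520,120,112,2.82),(533.2,128.6,112,2.9386),(533.2,128.6,45,2.9386)]: C=go(*w,C)
E
```

```text
delta [  0.2  -0.3 -75.5] [-0.001 -0.    -0.   ]
delta [-31.1 -25.9   0. ] [ 0.     0.    -0.598]
delta [ -2.  -44.7   0. ] [-0.   0.  -0.6]
delta [ 34.1 -20.9   0. ] [ 0.   0.  -0.6]
delta [39.5 12.   0. ] [-0.   0.  -0.6]
delta [22.8 36.1  0. ] [-0.   0.  -0.6]
delta [-9.8 12.3  0. ] [ 0.     0.    -0.119]
delta [-0. -0. 67.] [ 0.  0. -0.]
```

Emit:
move_arm --deltas "0 0 -20 0 0 0;0 0 -45 0 0 0;0 0 -65 0 0 0;0 0 -75 0 0 0;0 0 -75 0 0 0"

```text
t: 4.33
tool_pos: [541.7, -71.3, 167.0]
tcp_rot: [-0.0, 0.996, -0.089, 0.002]
contact_force: [0.1, -1.0, -1.7]
opening: 13.2
gripper_force: 48.9
```

Emit:
move_arm --deltas "-6 -5 0 0 0 -0.12;-12 -10 0 0 0 -0.24;-18 -15 0 0 0 -0.36;-25 -21 0 0 0 -0.48;-31 -26 0 0 0 -0.6"

```text
t: 4.75
tool_pos: [513.6, -39.8, 163.5]
tcp_rot: [-0.001, 0.977, 0.212, -0.001]
contact_force: [0.2, 0.2, -1.6]
opening: 13.3
gripper_force: 48.9
```

Emit:
move_arm --deltas "0 -9 0 0 0 -0.12;0 -18 0 0 0 -0.24;-1 -27 0 0 0 -0.36;-1 -36 0 0 0 -0.48;-2 -45 0 0 0 -0.6"

```text
t: 5.17
tool_pos: [493.6, 0.4, 163.7]
tcp_rot: [-0.001, 0.871, 0.492, -0.0]
contact_force: [0.4, -0.6, -1.6]
opening: 13.2
gripper_force: 48.9
```

Emit:
move_arm --deltas "7 -4 0 0 0 -0.12;14 -8 0 0 0 -0.24;20 -12 0 0 0 -0.36;27 -16 0 0 0 -0.48;34 -21 0 0 0 -0.6"

```text
t: 5.58
tool_pos: [493.6, 40.2, 163.7]
tcp_rot: [-0.001, 0.687, 0.727, -0.0]
contact_force: [0.4, 0.5, -0.8]
opening: 13.3
gripper_force: 48.9
```

Emit:
move_arm --deltas "8 2 0 0 0 -0.12;16 5 0 0 0 -0.24;24 7 0 0 0 -0.36;32 9 0 0 0 -0.48;39 12 0 0 0 -0.6"

```text
t: 6.0
tool_pos: [503.5, 80.0, 163.7]
tcp_rot: [-0.001, 0.441, 0.897, 0.0]
contact_force: [-0.2, -0.6, -0.6]
opening: 12.9
gripper_force: 48.9
```

Emit:
move_arm --deltas "5 7 0 0 0 -0.12;9 14 0 0 0 -0.24;14 21 0 0 0 -0.36;18 29 0 0 0 -0.48;23 36 0 0 0 -0.6"

```text
t: 6.42
tool_pos: [518.6, 119.9, 163.7]
tcp_rot: [-0.001, 0.156, 0.988, 0.001]
contact_force: [-0.1, 0.3, -1.3]
opening: 13.3
gripper_force: 48.9
```

Emit:
move_arm --deltas "0 0 0 0 0 0;0 0 0 0 0 0;0 0 0 0 0 0"

```text
t: 6.67
tool_pos: [518.4, 119.1, 164.2]
tcp_rot: [-0.001, 0.161, 0.987, 0.0]
contact_force: [-0.9, -0.3, -1.6]
opening: 12.9
gripper_force: 48.9
```

```bash
python3 - <<'E'
from h import *
st();C=None
for w in[(533.2,128.6,90,2.9386),(533.2,128.6,38,2.9386)]: C=go(*w,C)
E
```

```text
t 6.67 grasp [518.3 119.2 110.2] yaw 2.818 tilt [-0.002  0.001] F [-0.9 -0.3 -1.6] open 12.9 q [ 0.38  0.68 -1.03  1.9   0.71  0.98  0.27]
delta [-11.1  13.7  20.2] [ 0.    -0.002 -0.121]
delta [-0. -0. 52.] [ 0.  0. -0.]
```

Emit:
move_arm --deltas "-4 5 7 0 0 -0.05;-8 10 14 0 0 -0.09;-11 13.7 20 0 0 -0.121;-11 13.7 40 0 0 -0.121;-11 13.7 60 0 0 -0.121"

```text
t: 7.08
tool_pos: [534.2, 129.2, 104.8]
tcp_rot: [0.0, 0.1, 0.995, 0.001]
contact_force: [0.0, -0.8, -1.3]
opening: 12.9
gripper_force: 49.0
```

Emit:
move_arm --deltas "0 0 8 0 0 0;0 0 12 0 0 0;0 0 12 0 0 0;0 0 12 0 0 0"

```text
t: 7.42
tool_pos: [533.8, 129.5, 93.7]
tcp_rot: [-0.0, 0.1, 0.995, 0.001]
contact_force: [-0.4, -0.1, -1.3]
opening: 13.2
gripper_force: 49.0
```

```bash
python3 - <<'E'
from h import *
st();K,W,im=frame('wrist');save('w4',im,1.2);np.savez('w4',K=K,W=W)
C=go(615.5,111.6,37,2.9386)
print(proj(K,W,(638.2,102.9,10))*1.2, proj(K,W,(639,106.8,10))*1.2)
E
```

```text
t 7.42 grasp [533.8 129.5  39.7] yaw 2.942 tilt [0.    0.001] F [-0.4 -0.1 -1.3] open 13.2 q [ 0.31  0.8  -0.96  1.91  0.84  0.9   0.29]
delta [-83.4  -1.5   3. ] [0.001 0.    0.004]
[305.39939884 452.35587888] [312.31451645 452.37116267]
```

View pics/w4.png

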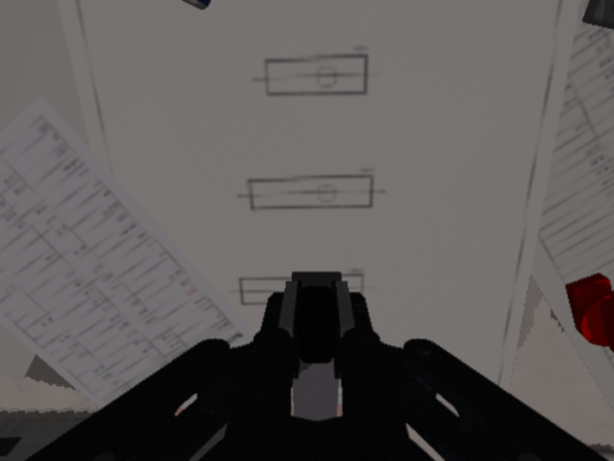

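Emit:
move_arm --deltas "0 0 3 0 0 0;-10 -0.5 3 0 0 0;-20 -1 3 0 0 0;-28 -1.5 3 0 0 0;-36 -1.5 3 0 0 0"

```text
t: 7.88
tool_pos: [566.8, 121.7, 90.6]
tcp_rot: [-0.002, 0.099, 0.995, 0.0]
contact_force: [-18.6, 2.9, 15.6]
opening: 12.9
gripper_force: 51.4
```

Emit:
move_arm --deltas "-10 0 0 0 0 0;-20 0 0 0 0 0;-30 0 0 0 0 0;-40 0 0 0 0 0;-47 0 0 0 0 0"

```text
t: 8.3
tool_pos: [611.9, 115.3, 90.7]
tcp_rot: [-0.003, 0.098, 0.995, 0.003]
contact_force: [-21.1, 14.4, 8.6]
opening: 12.9
gripper_force: 53.1
```

Emit:
move_arm --deltas "0 0 0 0 0 0;0 0 0 0 0 0;0 0 0 0 0 0"

```text
t: 8.55
tool_pos: [613.0, 115.6, 90.7]
tcp_rot: [-0.002, 0.098, 0.995, 0.003]
contact_force: [-10.5, 12.7, 4.7]
opening: 13.3
gripper_force: 52.0
```

```bash
python3 - <<'E'
from h import *
st();K,W,im=frame('side');b=im[120:260,180:330];save('s1',b,4)
E
```

```text
t 8.55 grasp [612.9 115.9  36.7] yaw 2.946 tilt [-0.003  0.006] F [-10.5  12.7   4.7] open 13.3 q [ 0.31  0.88 -0.94  1.72  0.83  1.    0.43]
```

View pics/s1.png

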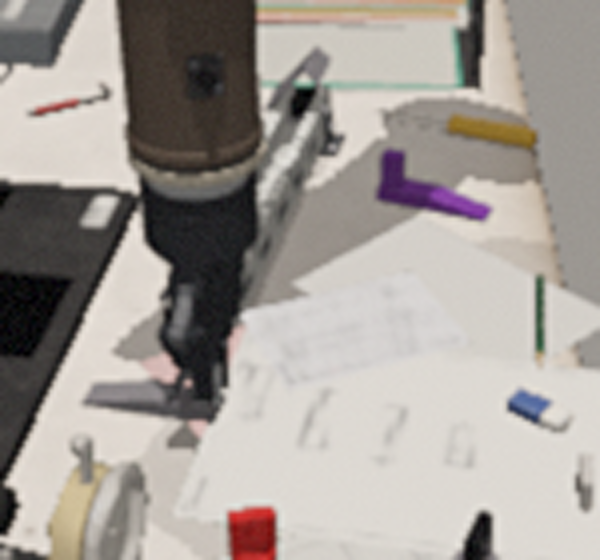

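Emit:
move_arm --deltas "-3 0 0 0 0 0;-3 0 0 0 0 0"

```text
t: 8.77
tool_pos: [614.3, 115.8, 90.7]
tcp_rot: [-0.003, 0.097, 0.995, 0.003]
contact_force: [-16.0, 13.1, 7.6]
opening: 12.8
gripper_force: 52.9
```

Emit:
move_arm --deltas "0 0 0 0 0 0;0 0 0 0 0 0;0 0 0 0 0 0" --claw 0.35

```text
t: 9.02
tool_pos: [617.4, 118.8, 93.0]
tcp_rot: [0.0, 0.096, 0.995, 0.006]
contact_force: [-0.9, 18.8, 4.2]
opening: 29.8
gripper_force: 0.0
```

Emit:
move_arm --deltas "0 0 -15 0 0 0;0 0 -35 0 0 0;0 0 -70 0 0 0;0 0 -110 0 0 0;0 0 -140 0 0 0"

```text
t: 9.43
tool_pos: [618.7, 110.8, 233.1]
tcp_rot: [0.001, 0.1, 0.995, 0.001]
contact_force: [0.8, -0.7, 0.2]
opening: 30.1
gripper_force: 0.0
```

```bash
python3 - <<'E'
from h import *
st();C=None
for w in[(560,180,200,2.5),(440,260,230,1.9)]: C=go(*w,C)
K,W,im=frame('side');b=im[120:260,180:330];save('s2',b,4)
E
```

```text
t 9.43 grasp [618.8 110.9 179.1] yaw 2.942 tilt [0.001 0.002] F [ 0.8 -0.7  0.2] open 30.1 q [ 0.37  0.74 -1.06  1.59  0.67  1.21  0.56]
delta [ 71.3  56.3 -20.8] [0.003 0.    0.442]
delta [144.   -7.7 -30. ] [ 0.  -0.   0.6]
```

View pics/s2.png

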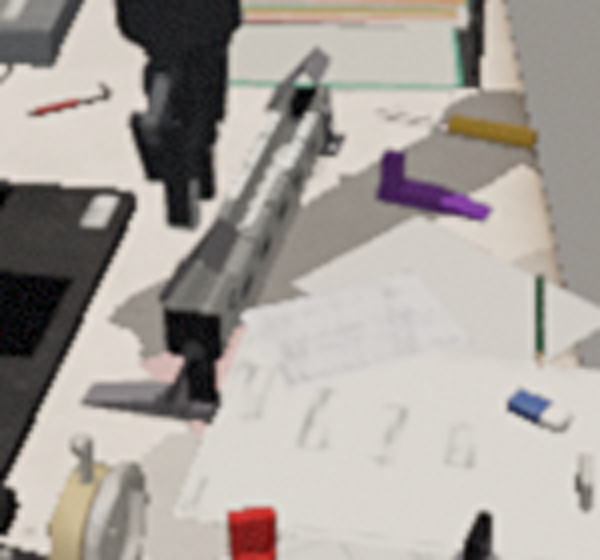

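```bash
python3 - <<'E'
from h import *
C=None
for w in[(570,170,230,2.4),(500,220,230,1.85),(480,245,230,1.57)]: C=go(*w,C)
E
```

```text
delta [ 60.6  46.8 -45.2] [0.008 0.005 0.542]
delta [ 85.4 -10.4   0. ] [-0.   -0.    0.55]
delta [ 29.5 -12.3   0. ] [ 0.   -0.    0.28]
```

Emit:
move_arm --deltas "12 9 -10 0 0 0.108;24 18 -20 0 0 0.216;36 28 -30 0 0 0.325;48 37 -40 0 0 0.433;60.6 46.8 -50 0 0 0.542" --claw 1

```text
t: 9.9
tool_pos: [568.0, 168.5, 280.7]
tcp_rot: [-0.0, 0.365, 0.931, 0.001]
contact_force: [0.1, 0.4, -0.4]
opening: 85.4
gripper_force: 0.0
```

Emit:
move_arm --deltas "17 -2 0 0 0 0.11;34 -4 0 0 0 0.22;51 -6 0 0 0 0.33;68 -8 0 0 0 0.44;85 -10 0 0 0 0.55"

```text
t: 10.32
tool_pos: [498.2, 218.8, 280.5]
tcp_rot: [-0.0, 0.604, 0.797, 0.001]
contact_force: [-0.1, 0.6, 0.4]
opening: 85.7
gripper_force: 0.0
```

Emit:
move_arm --deltas "10 -4 0 0 0 0.1;20 -8 0 0 0 0.2;29.5 -12 0 0 0 0.28;29.5 -12 0 0 0 0.28;29.5 -12 0 0 0 0.28"

```text
t: 10.73
tool_pos: [478.8, 243.8, 280.5]
tcp_rot: [-0.0, 0.706, 0.708, 0.001]
contact_force: [-0.1, -0.5, -0.3]
opening: 85.1
gripper_force: 0.0
```

```bash
python3 - <<'E'
from h import *
st();K,W,im=frame('wrist');save('w5',im);np.savez('w5',K=K,W=W,im=im);print(W.round(2))
g=im.max(2).astype(int)
E
```

```text
t 10.73 grasp [478.9 243.9 226.5] yaw 1.574 tilt [0.001 0.001] F [-0.1 -0.5 -0.3] open 85.1 q [ 0.03  0.44 -0.82  1.77  0.36  1.09 -0.91]
[[ 1.0000e+00  0.0000e+00  0.0000e+00  4.7869e+02]
 [ 0.0000e+00 -9.5000e-01 -3.2000e-01  3.2807e+02]
 [ 0.0000e+00  3.2000e-01 -9.5000e-01  3.5090e+02]
 [ 0.0000e+00  0.0000e+00  0.0000e+00  1.0000e+00]]
```

View pics/w5.png

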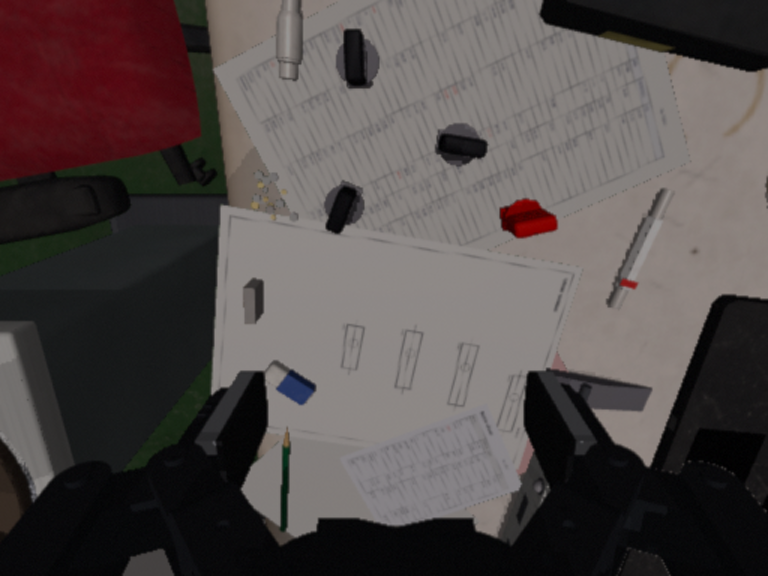

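```bash
cat >> h.py <<'E'
def nuts(K,W,im,guess,thr=40,win=34):
    """bar blob near guess px; returns ground pos (blob centre at ~z=40) & bar yaw"""
    for (u,v) in guess:
        x0,y0=max(int(u-win),0),max(int(v-win),0)
        m=(im[y0:y0+2*win,x0:x0+2*win].max(2)<thr).astype(np.uint8)
        n,l,s,c=cv2.connectedComponentsWithStats(m)
        if n<2: print('none');continue
        i=1+np.argmax(s[1:,4]);pts=np.argwhere(l==i)[:,::-1]+[x0,y0]
        P=np.array([ray(K,W,a,b,40)[:2] for a,b in pts]);c0=P.mean(0);q=P-c0
        w,V=np.linalg.eigh(q.T@q/len(q));d=V[:,1]
        print('px',pts.mean(0).round(0),'n',len(pts),'pos',c0.round(1),'yaw',round(float(np.arctan2(d[1],d[0])%np.pi),3),'L,W',(np.sqrt(12*w[::-1])).round(1))
E
python3 - <<'E'
from h import *
f=np.load('w5.npz')
for t in(30,45): nuts(f['K'],f['W'],f['im'],[(308,97),(236,39),(229,138)],t,28)
E
```

```text
px [307.  97.] n 386 pos [522.5 316.4] yaw 3.005 L,W [30.3 11.7]
px [236.  39.] n 460 pos [453.2 368.5] yaw 1.622 L,W [30.7 11.6]
px [227. 139.] n 349 pos [441.8 274.5] yaw 1.15 L,W [31.6 11.7]
px [307.  98.] n 484 pos [522.  315.6] yaw 3.045 L,W [29.8 15.1]
px [236.  39.] n 511 pos [453.2 368.2] yaw 1.661 L,W [31.7 12.8]
px [228. 139.] n 431 pos [442.8 274.6] yaw 1.125 L,W [31.2 14.5]
```

```bash
python3 - <<'E'
from h import *
C=None
for w in[(442.7,275.8,100,1.15),(442.7,275.8,39,1.15)]: C=go(*w,C)
E
```

```text
delta [ 32.6 -36.4 126.3] [ 0.    -0.001  0.424]
delta [-0.  0. 61.] [ 0. -0.  0.]
```

Emit:
move_arm --deltas "8 -9 30 0 0 0.1;16 -18 60 0 0 0.21;24 -27 90 0 0 0.32;32.6 -36.4 120 0 0 0.424;32.6 -36.4 126 0 0 0.424" --claw 0.6

```text
t: 11.2
tool_pos: [439.4, 275.9, 150.4]
tcp_rot: [-0.001, 0.841, 0.542, -0.003]
contact_force: [-1.2, -0.6, -0.0]
opening: 51.4
gripper_force: 0.0
```

Emit:
move_arm --deltas "0 0 0 0 0 0;0 0 0 0 0 0"

```text
t: 11.37
tool_pos: [443.2, 275.9, 154.9]
tcp_rot: [-0.0, 0.839, 0.544, 0.0]
contact_force: [0.4, 0.5, -0.1]
opening: 50.7
gripper_force: 0.0
```

```bash
python3 - <<'E'
from h import *
st();K,W,im=frame('wrist');g=proj(K,W,(442.7,275.8,48));print(g)
nuts(K,W,im,[g],30,40);cv2.imwrite('pics/w6.png',im[...,::-1]);go(442.7,275.8,39,1.15)
E
```

```text
t 11.37 grasp [443.2 276.  100.9] yaw 1.15 tilt [0.    0.001] F [ 0.4  0.5 -0.1] open 50.7 q [-0.19  0.54 -0.64  1.95  0.44  0.8  -1.49]
[262.55421232 222.42325576]
px [262. 218.] n 893 pos [442.1 275.6] yaw 1.17 L,W [37.6 11.5]
delta [-0.7 -0.7 62.5] [ 0.    -0.002 -0.001]
```

Emit:
move_arm --deltas "0 0 20 0 0 0;0 0 40 0 0 0;0 0 55 0 0 0;-0.7 -0.7 62 0 0 0;-0.7 -0.7 62 0 0 0"

```text
t: 11.83
tool_pos: [441.6, 275.3, 92.2]
tcp_rot: [-0.0, 0.84, 0.543, -0.0]
contact_force: [0.6, 0.5, 0.6]
opening: 51.3
gripper_force: 0.0
```

Emit:
move_arm --deltas "0 0 0 0 0 0;0 0 0 0 0 0;0 0 0 0 0 0;0 0 0 0 0 0;0 0 0 0 0 0" --claw 0 --force 40

```text
t: 12.25
tool_pos: [441.6, 276.4, 93.3]
tcp_rot: [-0.0, 0.84, 0.543, 0.001]
contact_force: [-0.1, -0.2, 8.2]
opening: 11.5
gripper_force: 42.4
```

```bash
python3 - <<'E'
from h import *
st();C=None
for w in[(442.7,275.8,140,1.15),(475,170,160,1.2),(540,20,160,1.37),(594.3,-86.5,150,1.368)]: C=go(*w,C)
E
```

```text
t 12.25 grasp [441.7 276.5  39.3] yaw 1.147 tilt [0.001 0.002] F [-0.1 -0.2  8.2] open 11.5 q [-0.25  0.62 -0.57  2.    0.53  0.67 -1.58]
delta [ 1.000e-01  1.300e+00 -1.007e+02] [ 0.001 -0.002 -0.003]
delta [-83.4  72.7 -20. ] [ 0.    0.   -0.05]
delta [-116.3  114.9    0. ] [ 0.    0.   -0.17]
delta [-93.5  74.5  10. ] [ 0.    -0.     0.002]
```

Emit:
move_arm --deltas "0 0 -20 0 0 0;0 0 -45 0 0 0;0 0 -75 0 0 0;0 0 -100 0 0 0;0 0 -100 0 0 0"

```text
t: 12.67
tool_pos: [442.5, 277.7, 197.1]
tcp_rot: [-0.001, 0.84, 0.543, 0.004]
contact_force: [0.9, 0.7, 0.1]
opening: 11.5
gripper_force: 41.3
```

Emit:
move_arm --deltas "-17 15 -4 0 0 -0.01;-34 30 -8 0 0 -0.02;-50 44 -12 0 0 -0.03;-67 58 -16 0 0 -0.04;-83.4 72.7 -20 0 0 -0.05"

```text
t: 13.08
tool_pos: [472.9, 168.8, 212.2]
tcp_rot: [-0.0, 0.826, 0.564, -0.0]
contact_force: [-0.4, -0.4, -1.1]
opening: 11.1
gripper_force: 41.3
```

Emit:
move_arm --deltas "-23 23 0 0 0 -0.034;-46 46 0 0 0 -0.068;-70 69 0 0 0 -0.1;-93 92 0 0 0 -0.136;-116 115 0 0 0 -0.17"

```text
t: 13.5
tool_pos: [537.9, 18.2, 211.9]
tcp_rot: [-0.0, 0.775, 0.632, 0.0]
contact_force: [1.6, 0.4, -0.7]
opening: 11.4
gripper_force: 41.3
```

Emit:
move_arm --deltas "-28 22 2 0 0 0;-56 44 4 0 0 0;-84 66 6 0 0 0;-112 88 8 0 0 0;-136 102 10 0 0 0"

```text
t: 13.92
tool_pos: [611.0, -137.0, 201.3]
tcp_rot: [0.0, 0.776, 0.631, 0.0]
contact_force: [-0.3, -0.4, -0.9]
opening: 11.2
gripper_force: 41.3
```

Emit:
move_arm --deltas "0 0 0 0 0 0;0 0 0 0 0 0;0 0 0 0 0 0"

```text
t: 14.17
tool_pos: [609.6, -133.2, 201.5]
tcp_rot: [-0.001, 0.775, 0.632, 0.0]
contact_force: [0.0, -0.2, -0.3]
opening: 11.1
gripper_force: 41.2
```

```bash
python3 - <<'E'
from h import *
st();K,W,im=frame('wrist');save('w7',im,1.56);np.savez('w7',K=K,W=W)
for p in[(610.9,-33.5,51),(599.9,-87.4,51),(588.9,-141.3,51)]:print(proj(K,W,p)*1.56)
E
```

```text
t 14.17 grasp [ 609.6 -133.1  147.5] yaw 1.367 tilt [-0.001  0.002] F [ 0.  -0.2 -0.3] open 11.1 q [ 0.56  0.62 -0.65  1.65  0.43  1.02 -0.44]
[367.53164756  98.91504688]
[371.17025241 224.26732016]
[374.26906986 331.02357112]
```

View pics/w7.png

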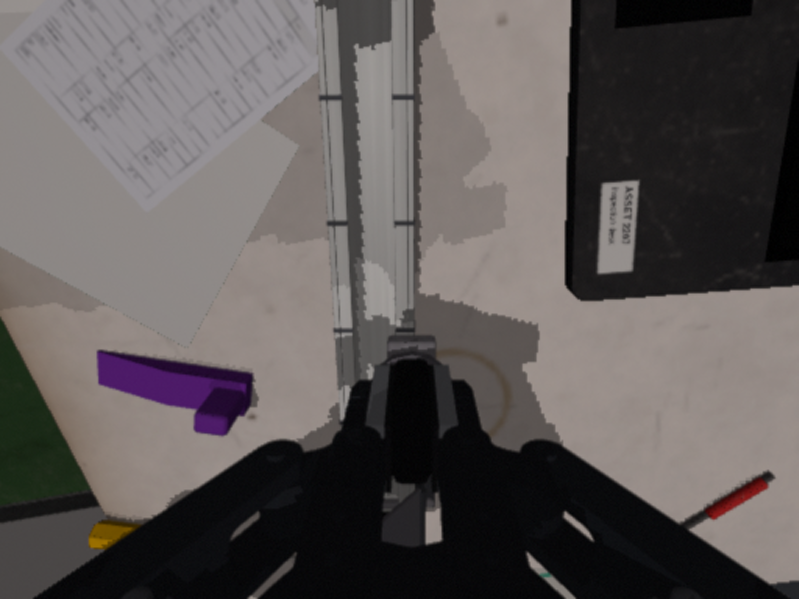

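```bash
python3 - <<'E'
from h import *
C=go(588.9,-141.3,97,1.368)
E
```

```text
delta [-12.8 -18.5  50.8] [-0.001 -0.002  0.   ]
```

Emit:
move_arm --deltas "-6 -9 0 -0.001 -0.002 0;-12.8 -18.5 5 -0.001 -0.002 0;-12.8 -18.5 25 -0.001 -0.002 0;-12.8 -18.5 45 -0.001 -0.002 0;-12.8 -18.5 50 -0.001 -0.002 0"

```text
t: 14.63
tool_pos: [586.9, -142.2, 149.6]
tcp_rot: [-0.001, 0.775, 0.632, -0.002]
contact_force: [-1.0, 1.1, -0.5]
opening: 11.1
gripper_force: 41.3
```

Emit:
move_arm --deltas "0 0 0 0 0 0;0 0 0 0 0 0;0 0 0 0 0 0"

```text
t: 14.88
tool_pos: [589.8, -142.2, 153.1]
tcp_rot: [0.001, 0.775, 0.632, 0.0]
contact_force: [0.3, 0.9, -0.6]
opening: 11.1
gripper_force: 41.3
```

```bash
python3 - <<'E'
from h import *
st();C=go(588.9,-141.3,76.5,1.368)
E
```

```text
t 14.88 grasp [ 589.9 -142.3   99.1] yaw 1.367 tilt [ 0.002 -0.001] F [ 0.3  0.9 -0.6] open 11.1 q [ 0.57  0.65 -0.63  1.74  0.47  0.9  -0.46]
delta [ 0.7 -1.1 22.6] [ 0.002  0.001 -0.001]
```

Emit:
move_arm --deltas "0.7 -1.2 0 0.002 0.001 0;0.7 -1.2 7 0.002 0.001 0;0.7 -1.2 14 0.002 0.001 0;0.7 -1.2 20 0.002 0.001 0;0.7 -1.2 22.5 0.002 0.001 0"

```text
t: 15.3
tool_pos: [588.2, -141.7, 130.0]
tcp_rot: [-0.0, 0.776, 0.631, -0.001]
contact_force: [-13.5, -1.4, 41.9]
opening: 11.0
gripper_force: 47.5
```

Emit:
move_arm --deltas "0 0 0 0 0 0;0 0 0 0 0 0;0 0 0 0 0 0"

```text
t: 15.55
tool_pos: [588.1, -141.7, 130.2]
tcp_rot: [-0.0, 0.775, 0.631, -0.001]
contact_force: [-6.0, -0.1, 16.3]
opening: 11.3
gripper_force: 43.9
```

```bash
python3 - <<'E'
from h import *
st();C=go(588.9,-141.3,76.5,1.368);C=go(588.9,-141.3,76.5,1.368+np.pi/2)
E
```

```text
t 15.55 grasp [ 588.  -141.8   76.2] yaw 1.367 tilt [-0.002 -0.001] F [-6.  -0.1 16.3] open 11.3 q [ 0.56  0.68 -0.61  1.76  0.49  0.87 -0.48]
delta [ 0.6  0.7 -0.3] [-0.002  0.001 -0.001]
delta [ 0.6  0.7 -0.3] [-0.002 -0.    -1.572]
```

Emit:
move_arm --deltas "0.6 0.7 -1 0 0 0;0.6 0.7 -1 0 0 -0.12;0.6 0.7 -1 0 0 -0.24;0.6 0.7 -1 0 0 -0.36;0.6 0.7 -1 0 0 -0.48"

```text
t: 15.97
tool_pos: [589.2, -141.5, 130.3]
tcp_rot: [-0.0, 0.601, 0.799, -0.001]
contact_force: [-1.7, -0.6, 5.6]
opening: 10.9
gripper_force: 42.2
```

Emit:
move_arm --deltas "0 0 0 0 0 -0.12;0 0 0 0 0 -0.24;0 0 0 0 0 -0.36;0 0 0 0 0 -0.48;0 0 0 0 0 -0.6"

```text
t: 16.38
tool_pos: [586.4, -143.7, 130.2]
tcp_rot: [-0.003, 0.339, 0.941, -0.003]
contact_force: [-15.4, -6.0, 19.8]
opening: 11.3
gripper_force: 44.3
```

Emit:
move_arm --deltas "0 0 0 0 0 -0.12;0 0 0 0 0 -0.24;0 0 0 0 0 -0.36;0 0 0 0 0 -0.491;0 0 0 0 0 -0.491"

```text
t: 16.8
tool_pos: [587.3, -143.9, 130.3]
tcp_rot: [-0.003, 0.099, 0.995, -0.002]
contact_force: [-11.3, -8.0, 18.2]
opening: 11.5
gripper_force: 44.0
```

Emit:
move_arm --deltas "0 0 0 0 0 0;0 0 0 0 0 0"

```text
t: 16.97
tool_pos: [587.3, -143.8, 130.3]
tcp_rot: [-0.003, 0.103, 0.995, -0.002]
contact_force: [-9.5, -7.3, 16.2]
opening: 11.2
gripper_force: 43.8
```

```bash
python3 - <<'E'
from h import *
st();C=go(588.9,-141.3,76.5,1.368+np.pi/2)
E
```

```text
t 16.97 grasp [ 587.  -144.    76.3] yaw 2.936 tilt [-0.006 -0.004] F [-9.5 -7.3 16.2] open 11.2 q [ 0.76  0.82 -0.98  1.74  0.78  1.04  0.86]
delta [-1.1  2.8 -0.2] [-0.005 -0.005 -0.003]
```

Emit:
move_arm --deltas "0 0 -1 0 0 0;0 1.5 -1.5 0 0 0;0 2.8 -1.5 0 0 0;0 2.8 -1.5 0 0 0;0 2.8 -1.5 0 0 0"

```text
t: 17.38
tool_pos: [588.3, -138.7, 130.7]
tcp_rot: [-0.002, 0.102, 0.995, -0.0]
contact_force: [-6.2, -1.9, -0.6]
opening: 11.2
gripper_force: 41.3
```

```bash
python3 - <<'E'
from h import *
st();C=go(588.9,-141.3,76.5,1.368+np.pi/2)
K,W,im=frame('wrist');cv2.imwrite('pics/w8.png',im[...,::-1])
E
```

```text
t 17.38 grasp [ 588.1 -138.7   76.7] yaw 2.938 tilt [-0.005 -0.   ] F [-6.2 -1.9 -0.6] open 11.2 q [ 0.76  0.82 -0.98  1.74  0.78  1.03  0.85]
delta [-1.1 -2.4  0.2] [-0.001 -0.005 -0.001]
```

View pics/w8.png

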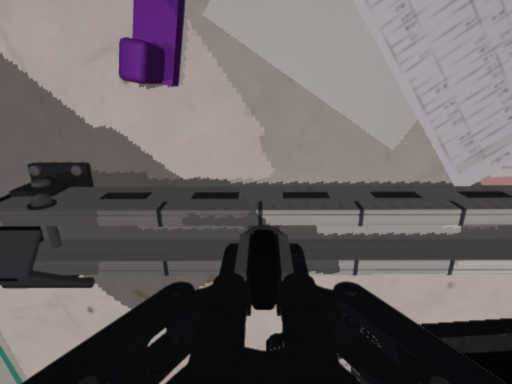

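Emit:
move_arm --deltas "-1 -2.2 0 0 0 0;-1 -2.2 0 0 0 0;-1 -2.2 0.5 0 0 0"

```text
t: 17.68
tool_pos: [588.4, -139.2, 130.5]
tcp_rot: [-0.003, 0.101, 0.995, 0.001]
contact_force: [-10.2, 2.2, 6.3]
opening: 11.0
gripper_force: 42.2
```

Emit:
move_arm --deltas "0 0 0 0 0 0;0 0 0 0 0 0;0 0 0 0 0 0" --claw 0.4

```text
t: 17.93
tool_pos: [590.8, -140.7, 131.4]
tcp_rot: [-0.0, 0.102, 0.995, 0.0]
contact_force: [-0.1, 0.9, -0.5]
opening: 34.3
gripper_force: 0.0
```

Emit:
move_arm --deltas "0 0 -10 0 0 0;0 0 -30 0 0 0;0 0 -65 0 0 0;0 0 -105 0 0 0;0 0 -125 0 0 0"

```text
t: 18.35
tool_pos: [591.7, -140.0, 261.5]
tcp_rot: [0.002, 0.101, 0.995, 0.0]
contact_force: [1.4, 0.0, -0.4]
opening: 33.9
gripper_force: 0.0
```

```bash
python3 - <<'E'
from h import *
st();K,W,im=frame('wrist');cv2.imwrite('pics/w9.png',im[...,::-1])
K2,W2,top=frame('top')
nuts(K2,W2,top,[proj(K2,W2,p) for p in[(521,316,40),(453,368,40),(588.9,-141.3,75)]],40,12)
C=None
for w in[(565,-80,200,2.6),(520,30,200,2.1),(480,180,200,1.65),(453.8,330,160,1.62),(453.8,367.5,100,1.62)]: C=go(*w,C)
E
```

```text
t 18.35 grasp [ 591.9 -139.9  207.5] yaw 2.938 tilt [0.004 0.001] F [ 1.4  0.  -0.4] open 33.9 q [ 0.82  0.69 -1.09  1.61  0.64  1.23  0.97]
px [169. 190.] n 29 pos [523.5 312.4] yaw 0.004 L,W [27.1 10.2]
px [149. 214.] n 26 pos [453.8 365.2] yaw 1.556 L,W [33.1  9. ]
px [324. 167.] n 40 pos [ 598.5 -146.9] yaw 2.927 L,W [31.6 11.6]
delta [39.1 53.2  7.5] [0.002 0.006 0.338]
delta [95.3 71.1  0. ] [ 0.  -0.   0.5]
delta [149.7  41.2   0. ] [-0.   -0.    0.45]
delta [151.6 -14.2  40. ] [ 0.   -0.    0.03]
delta [37.5  1.8 60. ] [ 0.  0. -0.]
```

View pics/w9.png

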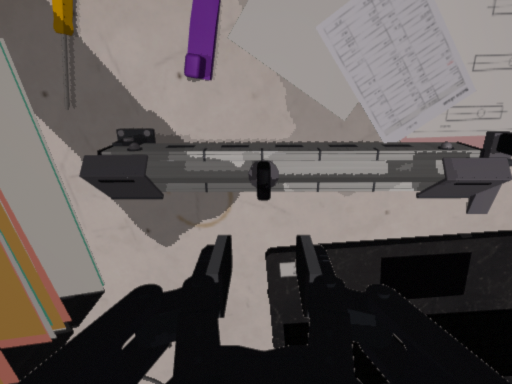

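Emit:
move_arm --deltas "8 11 0 0 0 0.07;16 22 2 0 0 0.14;24 33 4 0 0 0.21;32 44 6 0 0 0.28;39 53 7.5 0 0 0.338"

```text
t: 18.87
tool_pos: [562.4, -80.2, 248.8]
tcp_rot: [-0.001, 0.269, 0.963, -0.0]
contact_force: [-0.3, 0.5, 0.3]
opening: 34.3
gripper_force: 0.0
```

Emit:
move_arm --deltas "19 14 0 0 0 0.1;38 28 0 0 0 0.2;57 43 0 0 0 0.3;76 57 0 0 0 0.4;95 71 0 0 0 0.5" --claw 0.6

```text
t: 19.28
tool_pos: [517.5, 29.7, 249.0]
tcp_rot: [-0.001, 0.5, 0.866, -0.0]
contact_force: [0.3, 0.8, -0.2]
opening: 51.0
gripper_force: 0.0
```

Emit:
move_arm --deltas "30 8 0 0 0 0.09;60 16 0 0 0 0.18;90 25 0 0 0 0.27;120 33 0 0 0 0.36;150 41 0 0 0 0.45"

```text
t: 19.7
tool_pos: [477.2, 180.3, 249.2]
tcp_rot: [-0.001, 0.68, 0.733, -0.0]
contact_force: [0.5, 0.6, -0.7]
opening: 50.9
gripper_force: 0.0
```

Emit:
move_arm --deltas "30 -3 8 0 0 0;60 -6 16 0 0 0;90 -9 24 0 0 0.02;120 -12 32 0 0 0.03;151 -14 40 0 0 0.03"

```text
t: 20.12
tool_pos: [451.3, 329.6, 208.7]
tcp_rot: [-0.0, 0.69, 0.724, -0.0]
contact_force: [0.2, 0.2, 1.0]
opening: 51.1
gripper_force: 0.0
```

Emit:
move_arm --deltas "10 0 15 0 0 0;20 0 30 0 0 0;37 2 50 0 0 0;37 2 60 0 0 0;37 2 60 0 0 0"

```text
t: 20.53
tool_pos: [450.8, 365.2, 146.8]
tcp_rot: [-0.001, 0.689, 0.725, -0.002]
contact_force: [-0.1, -0.7, -0.9]
opening: 51.2
gripper_force: 0.0
```

Emit:
move_arm --deltas "0 0 0 0 0 0;0 0 0 0 0 0"

```text
t: 20.7
tool_pos: [452.4, 364.9, 149.8]
tcp_rot: [-0.0, 0.69, 0.724, -0.0]
contact_force: [0.2, 0.2, 0.1]
opening: 50.9
gripper_force: 0.0
```

```bash
python3 - <<'E'
from h import *
st();K,W,im=frame('wrist');g=proj(K,W,(453.8,367.5,48));print(g)
nuts(K,W,im,[g],30,40);nuts(K,W,im,[g],20,40);go(453.8,367.5,39.5,1.62)
E
```

```text
t 20.7 grasp [452.3 364.9  95.8] yaw 1.619 tilt [-0.001  0.   ] F [0.2 0.2 0.1] open 50.9 q [-0.28  0.65 -0.72  1.8   0.54  0.9  -1.2 ]
[265.46479437 221.57326652]
px [265. 210.] n 948 pos [453.2 371.6] yaw 1.611 L,W [36.7 11.6]
px [265. 211.] n 898 pos [453.1 371.4] yaw 1.601 L,W [36.8 11. ]
delta [ 2.4  1.5 56.6] [-0.    -0.001 -0.001]
```

Emit:
move_arm --deltas "5 1 18 0 0 0;5 1 36 0 0 0;5 1 50 0 0 0;5 1 56.5 0 0 0;5 1 56.5 0 0 0"

```text
t: 21.17
tool_pos: [452.4, 369.5, 91.6]
tcp_rot: [-0.001, 0.69, 0.724, -0.002]
contact_force: [-0.5, -0.2, 0.5]
opening: 51.4
gripper_force: 0.0
```

Emit:
move_arm --deltas "0 0 0 0 0 0;0 0 0 0 0 0;0 0 0 0 0 0;0 0 0 0 0 0;0 0 0 0 0 0" --claw 0 --force 40

```text
t: 21.58
tool_pos: [453.0, 370.9, 93.6]
tcp_rot: [-0.0, 0.69, 0.724, 0.0]
contact_force: [-0.4, -0.5, 7.0]
opening: 11.2
gripper_force: 40.4
```

```bash
python3 - <<'E'
from h import *
st();C=None
for w in[(453,370,140,1.61),(475,240,160,1.5),(510,80,160,1.4),(555,-70,160,1.368),(599.9,-87.4,150,1.368),(599.9,-87.4,98,1.368)]: C=go(*w,C)
E
```

```text
t 21.58 grasp [453.  371.   39.6] yaw 1.62 tilt [-0.     0.001] F [-0.4 -0.5  7. ] open 11.2 q [-0.32  0.72 -0.67  1.83  0.61  0.8  -1.26]
delta [-8.000e-01 -1.000e-01 -1.004e+02] [-0.    -0.001  0.01 ]
delta [-130.8   16.9  -20. ] [ 0.   -0.    0.11]
delta [-157.1   46.2    0. ] [-0.  -0.   0.1]
delta [-140.2   69.8    0. ] [-0.    -0.     0.032]
delta [-8.  47.5 10. ] [ 0.  0. -0.]
delta [-0.  0. 52.] [ 0.  0. -0.]
```

Emit:
move_arm --deltas "0 0 -20 0 0 0;0 0 -45 0 0 0;0 0 -75 0 0 0;0 0 -100 0 0 0;0 0 -100 0 0 0"

```text
t: 22.0
tool_pos: [453.8, 372.6, 197.7]
tcp_rot: [-0.0, 0.69, 0.724, 0.003]
contact_force: [0.3, 1.0, -0.8]
opening: 11.2
gripper_force: 39.5
```

Emit:
move_arm --deltas "-26 3 -4 0 0 0.02;-52 7 -8 0 0 0.05;-78 10 -12 0 0 0.08;-105 14 -16 0 0 0.1;-131 17 -20 0 0 0.12"

```text
t: 22.42
tool_pos: [476.2, 239.0, 212.5]
tcp_rot: [-0.0, 0.732, 0.681, -0.001]
contact_force: [1.3, 0.1, -0.2]
opening: 11.3
gripper_force: 39.5
```

Emit:
move_arm --deltas "-31 9 0 0 0 0.02;-63 18 0 0 0 0.04;-94 28 0 0 0 0.06;-126 37 0 0 0 0.08;-157 46 0 0 0 0.1"

```text
t: 22.83
tool_pos: [510.9, 78.7, 212.3]
tcp_rot: [-0.0, 0.765, 0.644, -0.001]
contact_force: [1.4, -0.7, -1.0]
opening: 11.5
gripper_force: 39.5
```

Emit:
move_arm --deltas "-28 14 0 0 0 0.006;-56 28 0 0 0 0.012;-84 42 0 0 0 0.02;-112 56 0 0 0 0.026;-140 70 0 0 0 0.032"

```text
t: 23.25
tool_pos: [556.1, -71.0, 212.2]
tcp_rot: [-0.0, 0.775, 0.632, -0.001]
contact_force: [0.5, -0.5, -0.3]
opening: 11.3
gripper_force: 39.5
```

Emit:
move_arm --deltas "-2 12 2 0 0 0;-4 24 4 0 0 0;-6 36 7 0 0 0;-8 47.5 10 0 0 0;-8 47.5 10 0 0 0"

```text
t: 23.67
tool_pos: [602.1, -88.0, 201.4]
tcp_rot: [-0.0, 0.776, 0.631, -0.001]
contact_force: [-0.8, -0.4, -0.4]
opening: 11.2
gripper_force: 39.4
```

Emit:
move_arm --deltas "0 0 15 0 0 0;0 0 30 0 0 0;0 0 45 0 0 0;0 0 50 0 0 0;0 0 50 0 0 0"

```text
t: 24.08
tool_pos: [599.6, -86.5, 151.1]
tcp_rot: [-0.002, 0.775, 0.632, -0.002]
contact_force: [-0.0, -1.2, -0.1]
opening: 10.9
gripper_force: 39.5
```

Emit:
move_arm --deltas "0 0 0 0 0 0;0 0 0 0 0 0"

```text
t: 24.25
tool_pos: [601.2, -86.5, 153.3]
tcp_rot: [-0.0, 0.775, 0.632, -0.0]
contact_force: [-0.0, -0.5, -0.9]
opening: 11.2
gripper_force: 39.5
```

```bash
python3 - <<'E'
from h import *
st();C=go(599.9,-87.4,77,1.368)
E
```

```text
t 24.25 grasp [601.2 -86.5  99.3] yaw 1.368 tilt [-0.  0.] F [-0.  -0.5 -0.9] open 11.2 q [ 0.48  0.65 -0.64  1.74  0.48  0.91 -0.56]
delta [-1.1 -1.1 22.3] [-0. -0. -0.]
```

Emit:
move_arm --deltas "-1.1 -1.2 0 0 0 0;-1.1 -1.2 7 0 0 0;-1.1 -1.2 14 0 0 0;-1.1 -1.2 20 0 0 0;-1.1 -1.2 22 0 0 0"

```text
t: 24.67
tool_pos: [599.2, -87.6, 130.2]
tcp_rot: [-0.001, 0.775, 0.632, -0.001]
contact_force: [-9.6, -1.1, 28.8]
opening: 11.3
gripper_force: 43.6
```

Emit:
move_arm --deltas "0 0 0 0 0 0;0 0 0 0 0 0"

```text
t: 24.83
tool_pos: [599.2, -87.7, 130.4]
tcp_rot: [-0.001, 0.775, 0.632, -0.001]
contact_force: [-3.9, -0.7, 8.6]
opening: 11.7
gripper_force: 40.8
```

```bash
python3 - <<'E'
from h import *
st();C=go(599.9,-87.4,77,1.368)
E
```

```text
t 24.83 grasp [599.1 -87.7  76.4] yaw 1.368 tilt [-0.002 -0.   ] F [-3.9 -0.7  8.6] open 11.7 q [ 0.47  0.68 -0.62  1.76  0.5   0.87 -0.58]
delta [ 0.4  0.6 -0.6] [-0.002  0.001 -0.   ]
```

Emit:
move_arm --deltas "0.2 0 -1.5 0 0 0;0.2 0 -1.5 0 0 -0.12;0.2 0 -1.5 0 0 -0.24;0.2 0 -1.5 0 0 -0.36;0.2 0 -1.5 0 0 -0.48"

```text
t: 25.25
tool_pos: [599.4, -87.3, 131.3]
tcp_rot: [-0.001, 0.6, 0.8, -0.001]
contact_force: [-0.0, -0.3, 0.4]
opening: 11.4
gripper_force: 39.5
```

Emit:
move_arm --deltas "0 0 0 0 0 -0.12;0 0 0 0 0 -0.24;0 0 0 0 0 -0.36;0 0 0 0 0 -0.48;0 0 0 0 0 -0.6"

```text
t: 25.67
tool_pos: [598.5, -87.9, 130.8]
tcp_rot: [-0.002, 0.337, 0.941, -0.001]
contact_force: [-1.8, -1.8, -1.3]
opening: 11.1
gripper_force: 39.5
```

Emit:
move_arm --deltas "0 0 0 0 0 -0.12;0 0 0 0 0 -0.24;0 0 0 0 0 -0.36;0 0 0 0 0 -0.491;0 0 0 0 0 -0.491"

```text
t: 26.08
tool_pos: [599.2, -87.6, 130.9]
tcp_rot: [-0.001, 0.099, 0.995, 0.0]
contact_force: [0.3, 0.4, -0.8]
opening: 11.0
gripper_force: 39.5
```

Emit:
move_arm --deltas "0 0 0 0 0 0;0 0 0 0 0 0"

```text
t: 26.25
tool_pos: [599.4, -87.4, 131.5]
tcp_rot: [-0.001, 0.103, 0.995, 0.0]
contact_force: [0.8, 0.5, -1.0]
opening: 11.3
gripper_force: 39.5
```

```bash
python3 - <<'E'
from h import *
st();C=go(599.9,-87.4,76.5,1.368+np.pi/2)
E
```

```text
t 26.25 grasp [599.3 -87.3  77.5] yaw 2.935 tilt [-0.002  0.   ] F [ 0.8  0.5 -1. ] open 11.3 q [ 0.67  0.82 -0.99  1.74  0.79  1.04  0.76]
delta [-0.5  0.1  1. ] [ 0.    -0.002 -0.004]
```

Excellent. Lower 1, release, lift.

Emit:
move_arm --deltas "0 0 1 0 0 -0.004;0 0 1 0 0 -0.004"

```text
t: 26.42
tool_pos: [599.5, -87.3, 130.7]
tcp_rot: [-0.001, 0.1, 0.995, -0.0]
contact_force: [0.9, 0.1, -1.4]
opening: 11.4
gripper_force: 39.5
```

Emit:
move_arm --deltas "0 0 0 0 0 0;0 0 0 0 0 0;0 0 0 0 0 0" --claw 0.4

```text
t: 26.67
tool_pos: [599.6, -87.3, 130.9]
tcp_rot: [-0.001, 0.099, 0.995, -0.0]
contact_force: [-0.7, 0.1, -0.3]
opening: 34.1
gripper_force: 0.0
```

Emit:
move_arm --deltas "0 0 -10 0 0 0;0 0 -30 0 0 0;0 0 -65 0 0 0;0 0 -105 0 0 0;0 0 -125 0 0 0"

```text
t: 27.08
tool_pos: [600.7, -86.3, 261.0]
tcp_rot: [0.001, 0.099, 0.995, 0.001]
contact_force: [0.9, 1.1, 0.2]
opening: 33.9
gripper_force: 0.0
```

```bash
python3 - <<'E'
from h import *
st();K,W,im=frame('wrist')
nuts(K,W,im,[proj(K,W,p) for p in[(599.9,-87.4,75),(588.9,-141.3,75)]],30,25)
K2,W2,top=frame('top')
nuts(K2,W2,top,[proj(K2,W2,p) for p in[(521,316,40),(588.9,-141.3,75),(599.9,-87.4,75)]],40,12)
C=None
for w in[(565,-20,200,3.0),(540,100,200,3.0),(530,240,190,3.0),(521.3,316.6,100,3.0)]: C=go(*w,C)
E
```

```text
t 27.08 grasp [600.8 -86.2 207. ] yaw 2.943 tilt [0.003 0.001] F [0.9 1.1 0.2] open 33.9 q [ 0.73  0.69 -1.1   1.62  0.64  1.24  0.88]
px [261. 181.] n 483 pos [610.8 -89.6] yaw 2.956 L,W [38.8 13.1]
px [203. 182.] n 607 pos [ 599.6 -147.8] yaw 2.812 L,W [38.8 16.8]
px [169. 190.] n 28 pos [523.3 312.6] yaw 0.036 L,W [27.2  9.4]
px [324. 167.] n 48 pos [ 598.5 -146.3] yaw 2.823 L,W [33.1 13. ]
px [306. 164.] n 36 pos [608.4 -93. ] yaw 2.942 L,W [30.7 10.8]
delta [48.8 57.7  6.9] [ 0.001  0.006 -0.057]
delta [ 41.7 115.3   0. ] [-0.  0. -0.]
delta [ 29.7 137.2  10. ] [-0.  0. -0.]
delta [19.4 74.6 90. ] [-0.  0. -0.]
```

Emit:
move_arm --deltas "10 12 0 0 0 -0.01;20 23 2 0 0 -0.02;30 35 4 0 0 -0.03;39 46 5 0 0 -0.04;49 58 7 0 0 -0.057"

```text
t: 27.6
tool_pos: [561.8, -19.1, 248.2]
tcp_rot: [-0.001, 0.07, 0.998, -0.0]
contact_force: [0.7, -0.4, 0.4]
opening: 34.0
gripper_force: 0.0
```

Emit:
move_arm --deltas "8 23 0 0 0 0;16 46 0 0 0 0;25 69 0 0 0 0;33 92 0 0 0 0;42 115 0 0 0 0" --claw 0.6

```text
t: 28.02
tool_pos: [536.5, 100.9, 248.5]
tcp_rot: [-0.001, 0.07, 0.998, -0.0]
contact_force: [1.0, -0.1, -0.1]
opening: 51.7
gripper_force: 0.0
```

Emit:
move_arm --deltas "6 27 2 0 0 0;12 54 4 0 0 0;18 82 6 0 0 0;24 110 8 0 0 0;30 137 10 0 0 0"

```text
t: 28.43
tool_pos: [525.9, 241.1, 238.4]
tcp_rot: [-0.001, 0.07, 0.998, -0.0]
contact_force: [0.4, -0.0, -0.0]
opening: 50.9
gripper_force: 0.0
```

Emit:
move_arm --deltas "4 20 20 0 0 0;8 40 40 0 0 0;14 60 60 0 0 0;19 75 80 0 0 0;19 75 90 0 0 0"

```text
t: 28.85
tool_pos: [515.5, 319.7, 146.7]
tcp_rot: [-0.002, 0.068, 0.998, 0.001]
contact_force: [-0.5, 0.4, 0.8]
opening: 51.2
gripper_force: 0.0
```

Emit:
move_arm --deltas "0 0 0 0 0 0;0 0 0 0 0 0"

```text
t: 29.02
tool_pos: [518.4, 315.5, 148.6]
tcp_rot: [-0.001, 0.07, 0.998, -0.001]
contact_force: [0.7, 0.9, 0.3]
opening: 50.9
gripper_force: 0.0
```

```bash
python3 - <<'E'
from h import *
st();K,W,im=frame('wrist');g=proj(K,W,(521.3,316.6,48));print(g)
nuts(K,W,im,[g],30,40);nuts(K,W,im,[g],20,40);go(521.3,316.6,39.5,3.0)
E
```

```text
t 29.02 grasp [518.3 315.4  94.6] yaw 3.001 tilt [-0.003 -0.001] F [0.7 0.9 0.3] open 50.9 q [-0.02  0.79 -0.98  1.72  0.74  1.05  0.17]
[265.16931243 229.38328133]
px [265. 220.] n 1362 pos [518.4 317.2] yaw 3.04 L,W [35.9 18.8]
px [266. 223.] n 949 pos [520.9 317.1] yaw 3.006 L,W [37.8 11.6]
delta [-2.1  1.6 55.9] [-0.    -0.001 -0.   ]
```

Emit:
move_arm --deltas "-3 2 18 0 0 0;-3 2 36 0 0 0;-3 2 50 0 0 0;-3 2 56 0 0 0;-3 2 56 0 0 0"

```text
t: 29.48
tool_pos: [522.0, 316.2, 91.7]
tcp_rot: [-0.002, 0.071, 0.997, -0.001]
contact_force: [-0.8, 0.3, 0.1]
opening: 51.3
gripper_force: 0.0
```

Emit:
move_arm --deltas "0 0 0 0 0 0;0 0 0 0 0 0;0 0 0 0 0 0;0 0 0 0 0 0;0 0 0 0 0 0" --claw 0 --force 40

```text
t: 29.9
tool_pos: [522.5, 317.6, 93.7]
tcp_rot: [-0.0, 0.071, 0.997, 0.0]
contact_force: [-0.9, -1.4, 3.7]
opening: 11.0
gripper_force: 44.8
```

```bash
python3 - <<'E'
from h import *
st();C=None
for w in[(522,317,140,3.0),(505,220,165,2.4),(525,80,165,1.85),(550,-20,165,1.368),(610.9,-33.5,155,1.368),(610.9,-33.5,98,1.368)]: C=go(*w,C)
E
```

```text
t 29.9 grasp [522.5 317.6  39.7] yaw 3.0 tilt [-0.001  0.001] F [-0.9 -1.4  3.7] open 11.0 q [-0.05  0.85 -0.92  1.75  0.81  0.97  0.12]
delta [   0.5   -0.6 -100.3] [ 0.001 -0.001 -0.   ]
delta [  3.1 -98.4 -25. ] [ 0.  -0.   0.6]
delta [-109.3  -89.7    0. ] [-0.   -0.    0.55]
delta [-103.    -3.5    0. ] [ 0.    -0.     0.482]
delta [-1.  62.4 10. ] [ 0.  0. -0.]
delta [-0.  0. 57.] [ 0.  0. -0.]
```

Emit:
move_arm --deltas "0 0 -20 0 0 0;0 0 -45 0 0 0;0 0 -75 0 0 0;0 0 -100 0 0 0;0 0 -100 0 0 0"

```text
t: 30.32
tool_pos: [523.4, 319.4, 198.3]
tcp_rot: [0.002, 0.071, 0.997, 0.003]
contact_force: [0.9, 1.4, -0.4]
opening: 11.3
gripper_force: 44.3
```

Emit:
move_arm --deltas "1 -20 -5 0 0 0.12;2 -40 -10 0 0 0.24;3 -60 -15 0 0 0.36;3 -80 -20 0 0 0.48;3 -98 -25 0 0 0.6"

```text
t: 30.73
tool_pos: [505.2, 219.4, 217.9]
tcp_rot: [-0.001, 0.365, 0.931, -0.001]
contact_force: [-0.4, -0.7, -0.5]
opening: 11.4
gripper_force: 44.2
```

Emit:
move_arm --deltas "-22 -18 0 0 0 0.11;-44 -36 0 0 0 0.22;-66 -54 0 0 0 0.33;-88 -72 0 0 0 0.44;-109 -90 0 0 0 0.55"

```text
t: 31.15
tool_pos: [525.1, 79.1, 217.9]
tcp_rot: [-0.0, 0.604, 0.797, -0.0]
contact_force: [0.6, 0.6, -0.9]
opening: 10.9
gripper_force: 44.2
```

Emit:
move_arm --deltas "-21 -1 0 0 0 0.1;-42 -1 0 0 0 0.2;-62 -2 0 0 0 0.29;-83 -3 0 0 0 0.38;-103 -3.5 0 0 0 0.482"

```text
t: 31.57
tool_pos: [550.1, -20.5, 217.7]
tcp_rot: [-0.0, 0.776, 0.63, -0.001]
contact_force: [0.4, -0.5, -1.7]
opening: 11.3
gripper_force: 44.2
```

Emit:
move_arm --deltas "0 15 2 0 0 0;0 30 4 0 0 0;-1 45 7 0 0 0;-1 62 10 0 0 0;-1 62 10 0 0 0"

```text
t: 31.98
tool_pos: [612.8, -33.9, 206.9]
tcp_rot: [-0.0, 0.776, 0.631, -0.0]
contact_force: [-0.1, -0.2, -0.3]
opening: 11.5
gripper_force: 44.1
```

Emit:
move_arm --deltas "0 0 15 0 0 0;0 0 30 0 0 0;0 0 45 0 0 0;0 0 55 0 0 0;0 0 55 0 0 0"

```text
t: 32.4
tool_pos: [609.0, -32.9, 150.5]
tcp_rot: [-0.002, 0.775, 0.632, -0.002]
contact_force: [-0.4, -0.4, -0.8]
opening: 11.1
gripper_force: 44.2
```

Emit:
move_arm --deltas "0 0 0 0 0 0;0 0 0 0 0 0"

```text
t: 32.57
tool_pos: [610.9, -32.5, 153.6]
tcp_rot: [-0.0, 0.775, 0.632, -0.0]
contact_force: [-0.0, -0.2, -0.9]
opening: 11.5
gripper_force: 44.2
```

```bash
python3 - <<'E'
from h import *
st();C=go(610.5,-33.4,77,1.368)
E
```

```text
t 32.57 grasp [610.9 -32.5  99.6] yaw 1.368 tilt [-0.001  0.   ] F [-0.  -0.2 -0.9] open 11.5 q [ 0.37  0.65 -0.61  1.73  0.45  0.91 -0.63]
delta [-0.9 -0.2 22.6] [-0.001 -0.    -0.   ]
```

Emit:
move_arm --deltas "-1 -0.6 0 0 0 0;-1 -0.6 7 0 0 0;-1 -0.6 14 0 0 0;-1 -0.6 20 0 0 0;-1 -0.6 22 0 0 0"

```text
t: 32.98
tool_pos: [609.4, -33.7, 130.3]
tcp_rot: [-0.001, 0.775, 0.632, -0.001]
contact_force: [-8.2, -1.9, 22.8]
opening: 11.3
gripper_force: 47.6
```

Emit:
move_arm --deltas "0 0 0 0 0 0;0 0 0 0 0 0"

```text
t: 33.15
tool_pos: [609.4, -33.7, 130.5]
tcp_rot: [-0.001, 0.775, 0.632, -0.001]
contact_force: [-2.1, -0.4, 2.8]
opening: 11.2
gripper_force: 44.7
```

```bash
python3 - <<'E'
from h import *
st();C=go(610.5,-33.4,77,1.368)
E
```

```text
t 33.15 grasp [609.3 -33.7  76.5] yaw 1.368 tilt [-0.002 -0.   ] F [-2.1 -0.4  2.8] open 11.2 q [ 0.36  0.68 -0.59  1.75  0.48  0.87 -0.65]
delta [ 0.5  1.  -0.5] [-0.002  0.001 -0.   ]
```

Emit:
move_arm --deltas "0.3 0 -1.3 0 0 0;0.3 0 -1.3 0 0 -0.12;0.3 0 -1.3 0 0 -0.24;0.3 0 -1.3 0 0 -0.36;0.3 0 -1.3 0 0 -0.48"

```text
t: 33.57
tool_pos: [609.9, -33.2, 131.9]
tcp_rot: [-0.001, 0.6, 0.8, -0.0]
contact_force: [0.7, 0.6, -1.0]
opening: 11.1
gripper_force: 44.2
```

Emit:
move_arm --deltas "0 0 0 0 0 -0.12;0 0 0 0 0 -0.24;0 0 0 0 0 -0.36;0 0 0 0 0 -0.48;0 0 0 0 0 -0.6"

```text
t: 33.98
tool_pos: [609.7, -33.4, 131.7]
tcp_rot: [-0.001, 0.337, 0.941, -0.0]
contact_force: [-0.0, -0.2, -1.4]
opening: 11.0
gripper_force: 44.2
```

Emit:
move_arm --deltas "0 0 0 0 0 -0.12;0 0 0 0 0 -0.24;0 0 0 0 0 -0.36;0 0 0 0 0 -0.491;0 0 0 0 0 -0.491"

```text
t: 34.4
tool_pos: [609.8, -33.5, 131.5]
tcp_rot: [-0.001, 0.099, 0.995, 0.0]
contact_force: [0.0, -0.1, -0.4]
opening: 11.4
gripper_force: 44.2
```

Emit:
move_arm --deltas "0 0 0 0 0 0;0 0 0 0 0 0"

```text
t: 34.57
tool_pos: [609.8, -33.3, 131.9]
tcp_rot: [-0.001, 0.103, 0.995, 0.0]
contact_force: [0.0, 1.1, -0.5]
opening: 11.3
gripper_force: 44.2
```

```bash
python3 - <<'E'
from h import *
st();C=go(610.5,-33.4,76.7,1.368+np.pi/2)
E
```

```text
t 34.57 grasp [609.7 -33.3  77.9] yaw 2.935 tilt [-0.002  0.   ] F [ 0.   1.1 -0.5] open 11.3 q [ 0.57  0.81 -0.96  1.73  0.77  1.03  0.69]
delta [-0.7  0.1  1.2] [ 0.    -0.002 -0.004]
```

Emit:
move_arm --deltas "0 0 1 0 0 -0.004;0 0 1 0 0 -0.004"

```text
t: 34.73
tool_pos: [609.8, -33.3, 131.0]
tcp_rot: [-0.001, 0.1, 0.995, -0.0]
contact_force: [0.9, 0.4, -1.5]
opening: 11.1
gripper_force: 44.2
```

Emit:
move_arm --deltas "0 0 0 0 0 0;0 0 0 0 0 0;0 0 0 0 0 0" --claw 0.4

```text
t: 34.98
tool_pos: [609.9, -33.2, 131.2]
tcp_rot: [-0.001, 0.099, 0.995, -0.0]
contact_force: [-0.6, -0.3, -0.2]
opening: 34.5
gripper_force: 0.0
```

Emit:
move_arm --deltas "0 0 -10 0 0 0;0 0 -30 0 0 0;0 0 -65 0 0 0;0 0 -105 0 0 0;0 0 -125 0 0 0"

```text
t: 35.4
tool_pos: [610.9, -32.1, 261.3]
tcp_rot: [0.001, 0.099, 0.995, 0.001]
contact_force: [0.7, 0.8, 0.9]
opening: 34.1
gripper_force: 0.0
```

Emit:
move_arm --deltas "0 -16 0 0 0 0;0 -32 0 0 0 0;0 -48 0 0 0 0;0 -55 0 0 0 0;0 -55 0 0 0 0"

```text
t: 35.82
tool_pos: [599.0, -89.3, 256.4]
tcp_rot: [-0.001, 0.101, 0.995, -0.0]
contact_force: [-0.9, 0.6, -0.2]
opening: 34.0
gripper_force: 0.0
```

Emit:
move_arm --deltas "0 0 0 0 0 0;0 0 0 0 0 0"

```text
t: 35.98
tool_pos: [599.2, -86.0, 256.4]
tcp_rot: [-0.001, 0.099, 0.995, 0.0]
contact_force: [-0.2, -0.2, 0.0]
opening: 34.2
gripper_force: 0.0
```

```bash
sed -i 's/thr=40,win=34)/thr=40,win=34,z=40)/; s/ray(K,W,a,b,40)/ray(K,W,a,b,z)/' h.py; python3 - <<'E'
from h import *
st();K,W,im=frame('wrist');cv2.imwrite('pics/w10.png',im[...,::-1]);np.savez('w10',K=K,W=W,im=im)
M=[(610.9,-33.5,85),(599.9,-87.4,85),(588.9,-141.3,85)]
print([proj(K,W,p).round() for p in M])
for t in(15,20,30): nuts(K,W,im,[proj(K,W,p) for p in M],t,25,85)
E
```

```text
t 35.98 grasp [599.2 -85.9 202.4] yaw 2.944 tilt [-0.001  0.001] F [-0.2 -0.2  0. ] open 34.2 q [ 0.72  0.68 -1.07  1.62  0.63  1.22  0.89]
[array([326., 190.]), array([261., 190.]), array([197., 189.])]
px [322. 179.] n 197 pos [600.5 -35.5] yaw 2.899 L,W [33.4  8.8]
px [261. 187.] n 351 pos [597.6 -86.9] yaw 2.959 L,W [35.5 10.1]
px [201. 186.] n 476 pos [ 587.1 -136.6] yaw 2.838 L,W [33.4 11.5]
px [324. 185.] n 439 pos [606.2 -34.3] yaw 3.059 L,W [34.  11.2]
px [261. 186.] n 430 pos [596.8 -86.6] yaw 2.957 L,W [33.8 10.4]
px [201. 186.] n 524 pos [ 586.9 -136.5] yaw 2.836 L,W [33.7 12. ]
px [323. 184.] n 577 pos [605.5 -34.7] yaw 3.078 L,W [32.  13.8]
px [262. 186.] n 503 pos [596.5 -86.4] yaw 2.953 L,W [33.2 11.1]
px [202. 186.] n 616 pos [ 586.9 -135.6] yaw 2.804 L,W [32.8 14.3]
```

```bash
cat >> h.py <<'E'
def rail():
    T=pose();p=(T@[0,0,54,1])[:3];d=p[:2]-[594.4,-114.4];u=np.array([.9795,-.2015]);v=np.array([.2015,.9795])
    print('rail x,y',(d@u).round(1),(d@v).round(1),'grasp z',p[2].round(1),'tip z',(p[2]-19).round(1),'F',get_obs()['contact_force'].round(1))
E
python3 -c "
from h import *
rail();C=go(599,-86,202.4,2.9386)"
```

```text
rail x,y -1.1 29.0 grasp z 202.4 tip z 183.4 F [ 0.8 -0.  -0.2]
delta [ 0.2 -0.2 -0. ] [ 0.001 -0.001  0.006]
```

Emit:
move_arm --deltas "-7 -18 0 0 0 0;-14 -36 0 0 0 0;-21 -54 0 0 0 0;-28 -72 0 0 0 0;-34 -90 0 0 0 0.006" --claw 0

```text
t: 36.45
tool_pos: [615.2, -181.8, 256.1]
tcp_rot: [-0.001, 0.101, 0.995, 0.0]
contact_force: [0.5, -0.6, -0.8]
opening: -0.0
gripper_force: 0.0
```

Emit:
move_arm --deltas "-7 -18 0 0 0 0;-14 -36 0 0 0 0;-21 -54 0 0 0 0;-28 -72 0 0 0 0;-34 -90 0 0 0 0"

```text
t: 36.87
tool_pos: [630.3, -276.9, 256.0]
tcp_rot: [-0.001, 0.101, 0.995, 0.0]
contact_force: [0.1, -0.6, -0.5]
opening: -0.2
gripper_force: 0.0
```

Emit:
move_arm --deltas "0 0 0 0 0 0;0 0 0 0 0 0"

```text
t: 37.03
tool_pos: [629.9, -277.3, 255.6]
tcp_rot: [-0.001, 0.103, 0.995, 0.0]
contact_force: [0.7, 1.3, -0.2]
opening: -0.3
gripper_force: 0.0
```

```bash
python3 -c "
from h import *
st();rail()"
```

```text
t 37.03 grasp [ 629.8 -277.2  201.6] yaw 2.936 tilt [-0.002  0.001] F [ 0.7  1.3 -0.2] open -0.3 q [ 0.89  0.79 -1.03  1.4   0.68  1.33  1.2 ]
rail x,y 67.5 -152.4 grasp z 201.6 tip z 182.6 F [ 0.7  1.3 -0.2]
```

Emit:
move_arm --deltas "0 0 20 0 0 0;0 0 42 0 0 0;0 0 65 0 0 0;0 0 85 0 0 0;0 0 92 0 0 0"

```text
t: 37.45
tool_pos: [628.5, -275.1, 161.1]
tcp_rot: [-0.003, 0.101, 0.995, 0.001]
contact_force: [-0.0, -0.0, -0.8]
opening: 0.2
gripper_force: 0.0
```

Emit:
move_arm --deltas "10 0 0 0 0 0;20 0 0 0 0 0;30 0 0 0 0 0;41 0 0 0 0 0;52 0 0 0 0 0"

```text
t: 37.87
tool_pos: [578.8, -264.9, 165.1]
tcp_rot: [-0.0, 0.101, 0.995, 0.0]
contact_force: [-0.4, -1.0, 0.1]
opening: -0.0
gripper_force: 0.0
```

Emit:
move_arm --deltas "0 0 0 0 0 0"

```text
t: 37.95
tool_pos: [577.6, -265.1, 165.0]
tcp_rot: [-0.001, 0.101, 0.995, -0.0]
contact_force: [0.3, -0.7, 0.2]
opening: -0.0
gripper_force: 0.0
```

```bash
python3 -c "
from h import *
rail()"
```

```text
rail x,y 13.8 -151.0 grasp z 111.0 tip z 92.0 F [ 0.3 -0.7  0.2]
```

Emit:
move_arm --deltas "5 0 3 0 0 0;9 0 7 0 0 0;12 0 12 0 0 0;15 0 16 0 0 0;18 0 21 0 0 0"

```text
t: 38.37
tool_pos: [561.0, -262.7, 142.6]
tcp_rot: [-0.001, 0.102, 0.995, 0.0]
contact_force: [0.2, 0.3, 0.5]
opening: -0.5
gripper_force: 0.2
```

Emit:
move_arm --deltas "4 0 4 0 0 0;7 0 8 0 0 0;10 0 11 0 0 0;12 0 13 0 0 0;14 0 15 0 0 0"

```text
t: 38.78
tool_pos: [547.2, -260.1, 128.1]
tcp_rot: [-0.001, 0.102, 0.995, -0.0]
contact_force: [0.1, 0.0, 0.5]
opening: -0.3
gripper_force: 0.2
```

```bash
python3 -c "
from h import *
rail()"
```

```text
rail x,y -17.0 -152.2 grasp z 74.1 tip z 55.1 F [0.1 0.  0.5]
```

Emit:
move_arm --deltas "0 0 1 0 0 0;0 0 2 0 0 0;0 0 3 0 0 0"

```text
t: 39.03
tool_pos: [546.7, -259.9, 126.3]
tcp_rot: [-0.001, 0.102, 0.995, -0.001]
contact_force: [-9.2, 1.2, 25.3]
opening: 0.0
gripper_force: 12.9
```

```bash
python3 - <<'E'
from h import *
rail();K,W,im=frame('wrist');cv2.imwrite('pics/w11.png',im[...,::-1])
K,W,im=frame('side')
c=proj(K,W,(564-18,-258,55));print(c)
x,y=c.astype(int);save('s3',im[y-50:y+50,x-60:x+60],5)
E
```

```text
rail x,y -17.6 -152.2 grasp z 72.3 tip z 53.3 F [-9.2  1.2 25.3]
[259.34960043 144.67301124]
```

Emit:
move_arm --deltas "0 0 -20 0 0 0;0 0 -50 0 0 0;0 0 -85 0 0 0;0 0 -120 0 0 0;0 0 -130 0 0 0"

```text
t: 39.55
tool_pos: [548.9, -259.5, 260.2]
tcp_rot: [0.002, 0.102, 0.995, -0.0]
contact_force: [1.4, -0.0, 0.5]
opening: 0.1
gripper_force: 0.0
```

Emit:
move_arm --deltas "-8 30 0 0 0 0;-16 60 0 0 0 0;-24 90 0 0 0 0;-32 120 0 0 0 0;-40 150 0 0 0 0"

```text
t: 39.97
tool_pos: [617.1, -120.4, 254.5]
tcp_rot: [-0.001, 0.102, 0.995, -0.0]
contact_force: [0.8, -0.2, -0.7]
opening: 0.5
gripper_force: 0.0
```

Emit:
move_arm --deltas "-8 30 0 0 0 0;-16 60 0 0 0 0;-24 90 0 0 0 0;-34 120 0 0 0 0;-43 152 0 0 0 0"

```text
t: 40.38
tool_pos: [690.4, 19.3, 254.1]
tcp_rot: [-0.001, 0.103, 0.995, -0.001]
contact_force: [0.2, 0.0, -0.6]
opening: -0.3
gripper_force: 0.0
```

Emit:
move_arm --deltas "0 0 0 0 0 0;0 0 0 0 0 0"

```text
t: 40.55
tool_pos: [689.9, 21.7, 254.3]
tcp_rot: [-0.001, 0.1, 0.995, 0.0]
contact_force: [-0.1, -0.8, 0.2]
opening: 0.1
gripper_force: 0.0
```

```bash
python3 -c "
from h import *
st();rail()"
```

```text
t 40.55 grasp [689.8  21.8 200.3] yaw 2.941 tilt [-0.003  0.001] F [-0.1 -0.8  0.2] open 0.1 q [ 0.43  0.79 -1.01  1.4   0.67  1.32  0.77]
rail x,y 66.0 152.6 grasp z 200.3 tip z 181.3 F [-0.1 -0.8  0.2]
```

Emit:
move_arm --deltas "0 -1 20 0 0 0;0 -1 42 0 0 0;0 -1 65 0 0 0;0 -1 82 0 0 0;0 -1 90 0 0 0"

```text
t: 40.97
tool_pos: [688.4, 15.4, 161.7]
tcp_rot: [-0.003, 0.103, 0.995, -0.001]
contact_force: [-0.6, 0.4, 0.4]
opening: 0.1
gripper_force: 0.0
```

Emit:
move_arm --deltas "10 0 0 0 0 0;20 0 0 0 0 0;30 0 0 0 0 0;41 0 0 0 0 0;52 0 0 0 0 0"

```text
t: 41.38
tool_pos: [638.4, 27.3, 165.3]
tcp_rot: [-0.001, 0.103, 0.995, -0.0]
contact_force: [0.2, 0.2, -0.3]
opening: 0.4
gripper_force: 0.0
```

Emit:
move_arm --deltas "5 0 3 0 0 0;9 0 7 0 0 0;12 0 12 0 0 0;15 0 16 0 0 0;18 0 21 0 0 0"

```text
t: 41.8
tool_pos: [621.3, 31.6, 143.5]
tcp_rot: [-0.001, 0.103, 0.995, -0.0]
contact_force: [0.8, -0.0, 0.5]
opening: -0.1
gripper_force: 0.2
```

Emit:
move_arm --deltas "4 0 4 0 0 0;7 0 6 0 0 0;10 0 8 0 0 0"

```text
t: 42.05
tool_pos: [611.1, 34.1, 135.6]
tcp_rot: [-0.001, 0.102, 0.995, 0.0]
contact_force: [1.4, -0.7, 0.6]
opening: -0.0
gripper_force: 0.2
```

```bash
python3 -c "
from h import *
rail()"
```

```text
rail x,y -13.7 148.8 grasp z 81.6 tip z 62.6 F [ 1.4 -0.7  0.6]
```

Emit:
move_arm --deltas "2 1 2 0 0 0;4 1 3.5 0 0 0"

```text
t: 42.22
tool_pos: [608.4, 35.8, 133.0]
tcp_rot: [0.0, 0.102, 0.995, 0.0]
contact_force: [4.0, -1.4, 4.0]
opening: -0.4
gripper_force: 2.0
```

Emit:
move_arm --deltas "0 0 1.5 0 0 0;0 0 3 0 0 0"

```text
t: 42.38
tool_pos: [608.0, 35.9, 129.8]
tcp_rot: [-0.0, 0.102, 0.995, 0.0]
contact_force: [1.5, -0.3, 1.7]
opening: -0.3
gripper_force: 0.9
```

Emit:
move_arm --deltas "0 0 1.5 0 0 0;0 0 3 0 0 0;0 0 3 0 0 0"

```text
t: 42.63
tool_pos: [607.5, 36.0, 126.9]
tcp_rot: [-0.001, 0.102, 0.995, -0.0]
contact_force: [-2.0, -1.6, 7.8]
opening: -0.2
gripper_force: 3.7
```

```bash
python3 -c "
from h import *
rail()"
```

```text
rail x,y -17.5 150.0 grasp z 72.9 tip z 53.9 F [-2.  -1.6  7.8]
```

Emit:
move_arm --deltas "0 0 1 0 0 0;0 0 1.5 0 0 0;0 0 1.5 0 0 0"

```text
t: 42.88
tool_pos: [607.5, 36.1, 126.4]
tcp_rot: [-0.001, 0.102, 0.995, -0.0]
contact_force: [-5.0, -2.6, 18.4]
opening: -0.0
gripper_force: 8.8
```

Emit:
move_arm --deltas "0 0 -20 0 0 0;0 0 -50 0 0 0;0 0 -85 0 0 0;0 0 -120 0 0 0;0 0 -150 0 0 0"

```text
t: 43.3
tool_pos: [607.5, 36.3, 276.9]
tcp_rot: [-0.001, 0.102, 0.995, 0.0]
contact_force: [0.5, -1.5, -0.7]
opening: 0.3
gripper_force: 0.0
```

Emit:
move_arm --deltas "10 -30 -10 0 0 0;20 -60 -20 0 0 0;30 -90 -20 0 0 0;40 -120 -20 0 0 0;50 -150 -20 0 0 0"

```text
t: 43.72
tool_pos: [527.2, -101.9, 294.9]
tcp_rot: [-0.001, 0.102, 0.995, -0.0]
contact_force: [0.6, 0.3, 0.3]
opening: -0.3
gripper_force: 0.0
```

Emit:
move_arm --deltas "0 0 0 0 0 0;0 0 0 0 0 0;0 0 0 0 0 0"

```text
t: 43.97
tool_pos: [528.4, -100.5, 295.1]
tcp_rot: [-0.001, 0.102, 0.995, 0.0]
contact_force: [0.1, 0.9, -0.4]
opening: -0.1
gripper_force: 0.0
```

```bash
python3 - <<'E'
from h import *
rail();K,W,im=frame('wrist');K2,W2,s=frame('side')
a=cv2.resize(im[80:330],(800,391),interpolation=cv2.INTER_CUBIC)
b=s[120:240,200:320];b=cv2.resize(b,(208,208),interpolation=cv2.INTER_CUBIC)
K3,W3,t=frame('top');c=cv2.resize(t[130:205,225:400],(485,208),interpolation=cv2.INTER_CUBIC)
o=np.zeros((600,800,3),np.uint8);o[:391]=a;o[391:599,:208]=b;o[391:599,215:700]=c
cv2.imwrite('pics/fin.png',o[...,::-1])
E
```

```text
rail x,y -67.6 0.3 grasp z 241.1 tip z 222.1 F [ 0.1  0.9 -0.4]
```

View pics/fin.png

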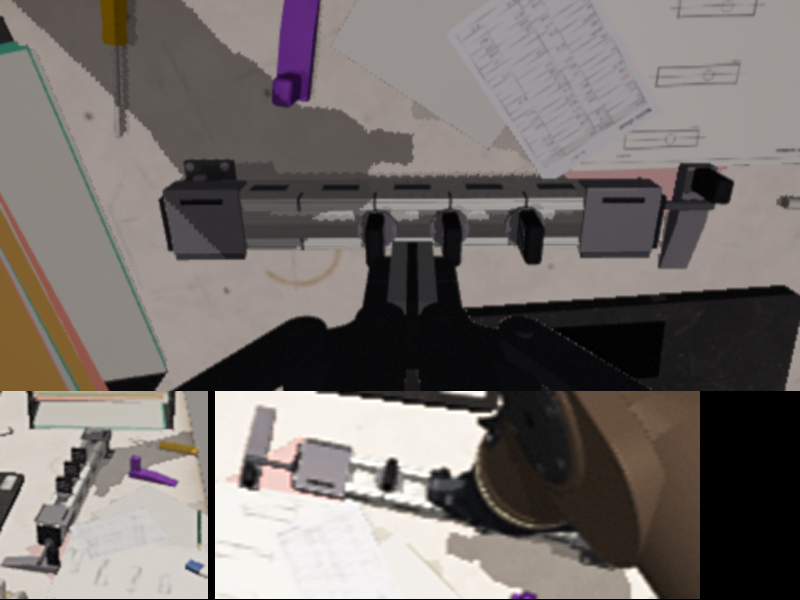

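```bash
python3 -c "
from plant import finish_job
print(finish_job())"
```

```text
the job is handed in; nothing more can be done
None
```

I've handed the job in. In the final pictures the wedge is under the levelling bar with the rail level, the three nuts present sit at marks 1–3 with their bars square across the rail, and both covers look shut; no verdict came back.

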